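Lock a lever-press pin with its R-clip

TASK

The pin of the small lever press has worked its way out: push it fully home into the fork. Then take the R-clip from its wooden block and press it straight down, gently and without forcing it, through the pin's cross-hole until its bent leg has snapped round the pin, and let go. Leave the sanding block, the off-cut and the plane where they are.

Things in the scene. Friction and masses are not known exactly. Their poses are not given: they have to be found in the camera images.
- fork: Lever press fixed on the bench: plywood base 150x84x12 mm (x -38 to 112 mm), dark steel fork with two ears 28 wide, 10 thick, tops at z 76 mm, outer faces y = -22 and +22 mm (washer to +24). A steel pin runs through ears and lever; the lever runs to +x, its knob at x 92 mm is 85 mm high. Origin: on the bench under the pin's middle; z up, y along the pin from its head (-y) to its free end (+y).
- hole_home (a point): Where the cross-hole's centre nominally lies once the pin is home: on the pin's axis, 38 mm to +y of the fork's middle, 62 mm above the bench; axes as the fork's. The steel pin is 20 mm thick, so its top is 10 mm higher; its free end is 18 mm to +y of the hole.
- pin_mouth (a point): Point fixed to the fork, 10 mm above hole_home; axes as the fork's. The pin's shank is clamped in its head at a depth that is not measured: the 7 mm hole, which goes right through the pin, lies up to 9 mm to +y or -y of here. It is upright within 0.12 rad; the pin turns in the fork under some 3 N sideways at its surface, so that a wire in the hole brings it upright.
- pin (a joint): How far the pin is withdrawn along the fork's -y (m): 0 = fully home at a hard stop, its head against the ear; at the start 0.020 to 0.030. Slides under about 4 N and stays. The head is a disc 30 mm across, 14 mm thick, centred on the pin's axis; its outer face is at y = -36 mm minus this value in the fork's frame.
- holder: Wooden block with a slot in which the R-clip stands, fixed to the bench on a foot 92x70x8 mm. Block 66 mm long (x -29 to +37 mm), 52 wide, 66 high. Origin: on the bench, under the clip's straight leg (within 4 mm). z up, x along the slot, which is 8 mm wide, from x = -6 to +22 mm.
- clip: R-clip of 5 mm steel wire with a black moulded grip, standing in the slot, legs down, the grip resting on the block. Origin: centre of the grip, 24 (x) x 16 (y) x 38 (z) mm; z up. The straight leg runs down along -z to a blunt tip 77 mm below the origin. The bent leg is in the same plane on the +x side. About 57 g. More than 25 N between clip and press counts as forcing.
- clip_hollow (a point): Centre of the hollow between the clip's legs, on the straight leg's line 43 mm below the grip's centre; axes as the clip's. Seated, it is on the pin's axis at the hole, x axis across the pin (either way round). The bent leg nips in below it and ends flared at x 16 mm, 19 mm lower. Riding over the pin takes some 8 to 15 N, which falls as it snaps; then a rigid wire shoulder meets the pin's top.
- sand_block: Cork sanding block 45 x 85 x 28 mm lying on the bench, a bystander; origin at the centre of its underside.
- offcut_2: Red-brown wooden off-cut 30 x 75 x 22 mm lying on the bench, a bystander; origin at the centre of its underside.
- block_plane: Metal block plane 51 x 160 x 48 mm standing on the bench, a bystander; origin at the centre of its underside.
There are look-alikes about, which are no part of the job. What is shaped like the clip but white is not meant.

How it is judged:
On the way, in this order (a step that is already met when the one before it is completed fails the run):
1. the pin is fully home while the clip is still out of the hole (value of joint pin below 0.002 m and distance between clip and hole_home above 0.07 m), for 0.2 s.
2. the clip's straight leg has entered the cross-hole from above (z of clip in the frame of hole_home between 0.05 and 0.077 m and horizontal distance between clip and hole_home below 0.014 m and angle between clip's own z axis and vertical below 0.2 rad), for 0.04 s.
At the end, for the whole second after the job is handed in: The pin is home (within 3 mm); the released R-clip is at rest, grip up (within 0.4 rad, as the pin may turn with it), square across the pin within 0.3 rad, and the centre of its hollow is within 4 mm of the pin's axis at the cross-hole: straight leg through, bent leg snapped round (value of joint pin below 0.003 m and x of clip_hollow in the frame of hole_home between -0.004 and 0.004 m and z of clip_hollow in the frame of hole_home between -0.004 and 0.004 m and y of clip_hollow in the frame of hole_home between -0.0115 and 0.0115 m and angle between clip's own z axis and vertical below 0.4 rad and angle between the y axis of clip and the y axis of fork, either way round below 0.3 rad and linear speed of clip below 0.01 m/s); the robot touches nothing.
It fails at once if the clip is forced: more than 25 N between clip and press (contact force between clip and fork above 25 N).
It fails at once if the sanding block is moved by more than 2 cm (distance of sand_block from where it was at the start of the episode above 0.02 m).
It fails at once if the off-cut is moved by more than 2 cm (distance of offcut_2 from where it was at the start of the episode above 0.02 m).
It fails at once if the plane is moved by more than 2 cm (distance of block_plane from where it was at the start of the episode above 0.02 m).
It also fails if it takes over 61 s, if anything falls off the work surface, if the arm or the gripper's body presses on something with over 40 N, if the wrist force passes 120 N, or if a joint passes its speed limit or range.

ROBOT

A 6-joint arm with a two-finger parallel gripper is mounted at the origin on a cart in front of the work surface, level with it; the furniture and walls round the work are solid. World frame = base frame: x ahead of the robot, y to its left, z up, the work surface at z = 0. Lengths are in m, angles in rad, forces in N, time in s.
With the tool pointing down it reaches from about 0.35 to 0.85 m from the base axis. Payload 8.1 kg.
Tool frame: the origin (TCP) lies between the finger pads; the fingertips stand 25 mm ahead of it and the grasp point (between the pads) lies 6 mm ahead of it (robot.tip_extent is the distance from the TCP to the fingertips, in m); z points along the fingers, y is the direction in which the jaws open and shut (so a half turn about z gives the same grasp; the last joint's range is limited). The gripper opens to 93 mm and grips with 3 to 60 N. Pads are 15 mm wide; open, the fingers measure 128 mm over their backs; the gripper's body (75 mm by 188 mm) begins 65 mm behind the grasp point.
Start: joints at [-1.296, 0.13, 1.488, -0, 1.523, -0.085], TCP at [0.211, -0.562, 0.244] pointing down, gripper open.
Joint ranges: [-2.96, 2.96], [-0.89, 2.26], [0.02, 2.5], [-1.34, 4.48], [0, 2.73], [-2.66, 2.66]. Speed limits (rad/s): [2.39, 2.39, 2.79, 3.14, 3.14, 3.14].

INTERFACE

Orientations are given as a rotation vector (axis times angle).
In Python, from plant import robot gives the robot as it stands.
- The arm moves only by the tool drive_tool, never from a script. Its argument "increments" is a list of rows, each a list of 7 numbers: the closure, from 0 (fully open) to 1 (shut), then the shift along the world's x, y, z in units of 25 mm (1.0 is 25 mm), then the turn, a rotation vector about the world's x, y, z in rad. In form: [[gripper, dx, dy, dz, rx, ry, rz], ...]. A call has 1 to 20 rows; each row is the pose to reach, as a shift and turn from the pose commanded when the call began; what a row does not reach only later rows make up. A row lasts 1/12 s, in which the tool goes at most 41.7 mm and 7.16 degrees, less where a joint would pass 70% of its speed; a pose out of reach is approached as far as the arm can. A call with a gripper value outside its range is refused whole. The fingers move at their own pace and stop on an object; "squeeze" is the grip in N (left out, the last holds). Time passes only in rows, so rows that repeat a pose let the fingers close. It gives the time, the measured TCP pose, the force and the opening at its end, in the units of the state.
- robot.read_state(): the state, without advancing time (a new reading comes with each control period).
- robot.read_camera(name): name is "scene" or "top" or "wrist"; returns a dict with "image" (420x560x3 uint8, red, green, blue), "fx", "fy", "cx", "cy" (pixels), "dist" ([k1, k2, p1, p2, k3] as OpenCV has them; the pictures are not rectified), "T" (4x4, takes a point from camera to world coordinates); the wrist camera has in their place "mount" (4x4, takes a point from camera to tool coordinates, whose origin is the TCP and whose axes are the flange's). Camera axes: x right, y down, z forward; pixel columns grow to the right and rows downward; lengths in m; the calibration is good to about 2 mm. A picture is of the moment at which its call begins: read the wrist's pose just before it. There is no depth.
- robot.close_job(): hands the job in, once; it reports no verdict.
The state is a dict: "t": time; "q": joint angles; "dq": joint speeds; "joint_torque": joint torques, N m; "tool_pos": TCP position; "orientation": TCP orientation; "force": force on the tool from outside, world axes, zero at the start; "wrist_torque": the same for the moment, N m; "opening": finger opening in m.
Only numpy, scipy, OpenCV 4.12 (cv2) and the standard library are available. Lean on these libraries where they do the work, as an engineer would, in place of code of your own. Each camera call takes 0.05 s, during which the arm holds its last target.

## Working session

There is one attempt and no reset: what is moved stays moved. The work goes in short steps, Python scripts to look and compute and a tool call to move; the robot and the scene stay as the last step left them, time stands still between calls to the robot, and variables do not carry over. Pictures are saved under pics/ and viewed, and the job is handed in when it is done.

Besides the shell and the picture viewer there is one more tool, called after "Request:" as name(argument=value, ...) on one line, values as JSON. drive_tool: Moves the arm, as the interface text tells. Its arguments: {"type":"object","properties":{"increments":{"type":"array"},"squeeze":{"type":"number"}},"required":["increments"]}

```bash
mkdir -p pics; ls
python3 - <<'E'
from plant import robot
import cv2
print(robot.read_state())
for n in ["scene","top","wrist"]:
    c=robot.read_camera(n)
    cv2.imwrite(f"pics/{n}0.png",c["image"][:,:,::-1])
    print(n,{k:(v if k!="image" else None) for k,v in c.items()})
E
```

```text
pics
{'t': 0.0, 'q': array([-1.29643445e+00,  1.31154184e-01,  1.48927619e+00,  1.11635418e-05,
        1.52299595e+00, -8.53969498e-02]), 'dq': array([-0.00042706,  0.00024338, -0.0004662 ,  0.00133346, -0.00048979,
       -0.00103735]), 'joint_torque': array([ 6.91688510e-04, -5.59839749e+01, -4.91760957e+01,  7.68269598e-02,
        3.51324538e-02, -1.55352163e-04]), 'tool_pos': array([ 0.21111324, -0.56107397,  0.24259327]), 'orientation': array([-3.08910698e+00, -5.61737649e-01,  2.54151097e-04]), 'force': array([-0.16608217,  0.62868887,  0.00230444]), 'wrist_torque': array([ 0.00241236, -0.07612319, -0.06636207]), 'opening': 0.0929505492369216}
scene {'image': None, 'fx': 532.5488215488043, 'fy': 532.5488215488043, 'cx': 277.60353461361314, 'cy': 203.2450274582012, 'dist': array([0.06080068, 0.        , 0.        , 0.        , 0.        ]), 'T': array([[-0.57933597, -0.50773254,  0.63763429, -0.30401122],
       [-0.8148808 ,  0.34311223, -0.46716515,  0.5594514 ],
       [ 0.01841482, -0.79024152, -0.61251876,  0.84833966],
       [ 0.        ,  0.        ,  0.        ,  1.  
[... 315 characters left out ...]
 0.02965936, -0.01821456],
       [-0.00586793, -0.22524284, -0.97428498,  1.05767355],
       [ 0.        ,  0.        ,  0.        ,  1.        ]])}
wrist {'image': None, 'fx': 333.7895347555069, 'fy': 333.7895347555069, 'cx': 273.8720898410869, 'cy': 209.1704325884429, 'dist': array([-0.0176764,  0.       ,  0.       ,  0.       ,  0.       ]), 'mount': array([[ 2.10979141e-03, -9.71310925e-01, -2.37803776e-01,
         6.50687654e-02],
       [ 9.99997590e-01,  2.19384984e-03, -8.88295061e-05,
        -2.24673411e-04],
       [ 6.07986847e-04, -2.37803016e-01,  9.71313212e-01,
        -1.41340847e-01],
       [ 0.00000000e+00,  0.00000000e+00,  0.00000000e+00,
         1.00000000e+00]])}
```

View pics/scene0.png

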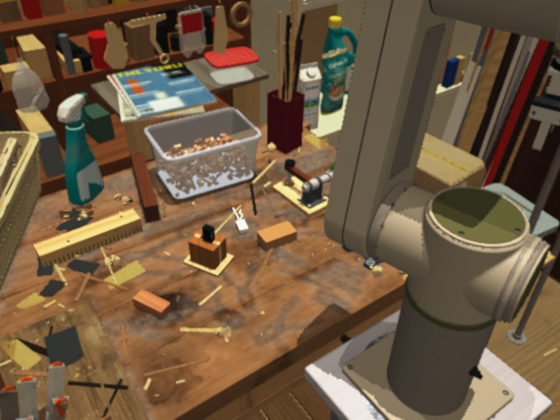

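View pics/top0.png

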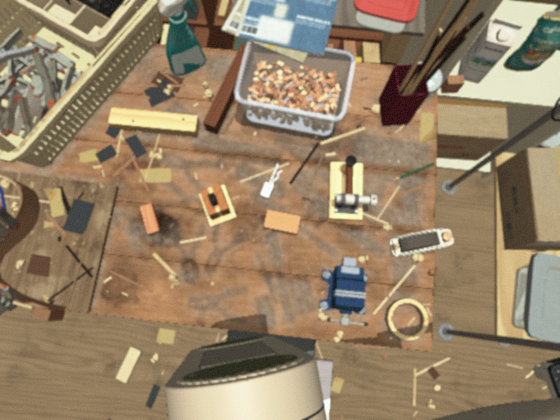

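View pics/wrist0.png

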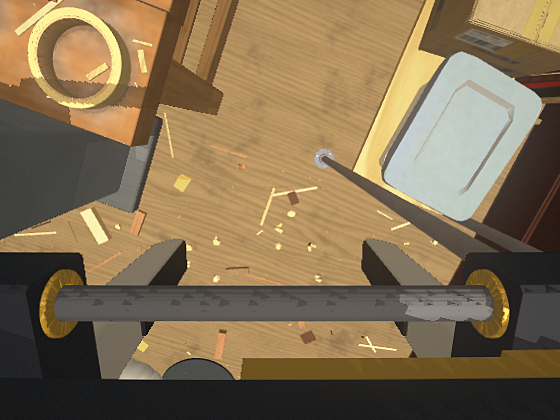

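```bash
cat > h.py <<'E'
import numpy as np, cv2
from scipy.spatial.transform import Rotation as R
def K(c): return np.array([[c["fx"],0,c["cx"]],[0,c["fy"],c["cy"]],[0,0,1.]])
def camT(c,st=None):
    if "T" in c: return c["T"]
    T=np.eye(4);T[:3,:3]=R.from_rotvec(st["orientation"]).as_matrix();T[:3,3]=st["tool_pos"]
    return T@c["mount"]
def ray(c,uv,T):
    p=cv2.undistortPoints(np.array(uv,float).reshape(-1,1,2),K(c),c["dist"]).reshape(-1,2)
    d=np.c_[p,np.ones(len(p))]@T[:3,:3].T
    return T[:3,3],d
def atz(c,uv,z,T):
    o,d=ray(c,uv,T); return o+d*((z-o[2])/d[:,2])[:,None]
def proj(c,P,T):
    Ti=np.linalg.inv(T)
    P=np.asarray(P,float).reshape(-1,3)@Ti[:3,:3].T+Ti[:3,3]
    return cv2.projectPoints(P.reshape(-1,1,3),np.zeros(3),np.zeros(3),K(c),c["dist"])[0].reshape(-1,2)
def grab(robot,name,f=None):
    st=robot.read_state(); c=robot.read_camera(name)
    if f: cv2.imwrite("pics/"+f,c["image"][:,:,::-1])
    return c,camT(c,st),st
def crop(c,x0,y0,w,h,s,f):
    cv2.imwrite("pics/"+f,cv2.resize(c["image"][y0:y0+h,x0:x0+w,::-1],None,fx=s,fy=s,interpolation=cv2.INTER_CUBIC))
E
python3 - <<'E'
from plant import robot
from h import *
c,T,_=grab(robot,"top")
crop(c,180,140,200,150,4,"t1.png")
s,T2,_=grab(robot,"scene")
crop(s,170,150,180,130,4,"s1.png")
print(atz(c,[(215,200),(347,190),(283,221),(150,218),(348,288),(270,180)],0.0,T).round(3))
E
```

```text
[[ 0.51   0.175  0.   ]
 [ 0.573 -0.161  0.   ]
 [ 0.474 -0.005  0.   ]
 [ 0.446  0.334  0.   ]
 [ 0.324 -0.181  0.   ]
 [ 0.579  0.04   0.   ]]
```

View pics/t1.png

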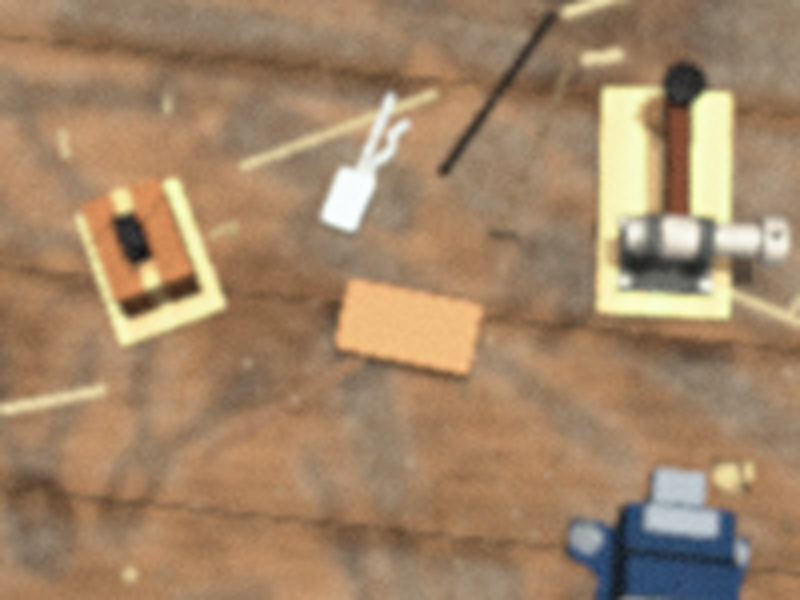

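View pics/s1.png

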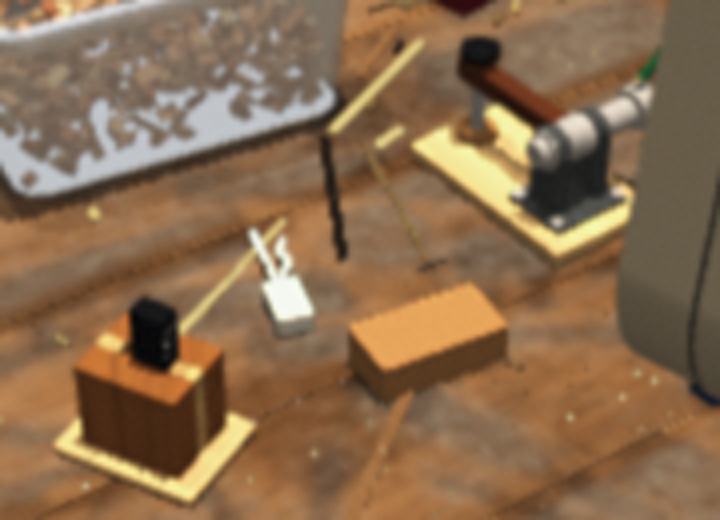

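Run:
```python
from plant import robot
from h import *
c,T,_=grab(robot,"top")
def f(l,z): 
    p=np.array(l)/4+[180,140]-0.375; return atz(c,p,z,T)
b=f([(601,87),(733,90),(732,318),(597,314)],.012); print(b.round(4))
ex=(b[0]+b[1]-b[2]-b[3]);print("base yaw",np.arctan2(ex[1],ex[0]), np.linalg.norm(b[0]-b[3]),np.linalg.norm(b[0]-b[1]))
ux=ex/np.linalg.norm(ex); print("fork origin",(b.mean(0)-0.037*ux).round(4))
print("head", f([(776,240)],.062),"lever knob",f([(685,82)],.085))
g=f([(116,216),(138,212),(150,258),(125,262)],.104);print("grip",g.round(4),g.mean(0))
h=f([(80,215),(160,180),(200,278),(122,308)],.066);print("block",h.round(4), h.mean(0))
```

```text
[[ 0.6416 -0.1099  0.012 ]
 [ 0.6486 -0.1953  0.012 ]
 [ 0.4973 -0.2039  0.012 ]
 [ 0.491  -0.1191  0.012 ]]
base yaw 0.05891375870002475 0.15088030787201615 0.08576100034268486
fork origin [ 0.5327 -0.1592  0.012 ]
head [[ 0.53694955 -0.21857064  0.062     ]] lever knob [[ 0.62338324 -0.15375898  0.085     ]]
grip [[0.4993 0.1731 0.104 ]
 [0.503  0.1607 0.104 ]
 [0.4764 0.1499 0.104 ]
 [0.4725 0.164  0.104 ]] [0.48780117 0.16189755 0.104     ]
block [[0.5072 0.2026 0.066 ]
 [0.5342 0.1573 0.066 ]
 [0.4759 0.1249 0.066 ]
 [0.4527 0.169  0.066 ]] [0.49251857 0.16344383 0.066     ]
```

Request:
drive_tool(increments=[[0, 4, 4, 0.3, 0, 0, -0.1], [0, 8, 8, 0.3, 0, 0, -0.2], [0, 13.2, 12.8, 0.3, 0, 0, -0.307], [0, 13.2, 12.8, 0.3, 0, 0, -0.307], [0, 13.2, 12.8, 0.3, 0, 0, -0.307], [0, 13.2, 12.8, 0.3, 0, 0, -0.307], [0, 13.2, 12.8, 0.3, 0, 0, -0.307], [0, 13.2, 12.8, 0.3, 0, 0, -0.307], [0, 13.2, 12.8, 0.3, 0, 0, -0.307], [1, 13.2, 12.8, 0.3, 0, 0, -0.307], [1, 13.2, 12.8, 0.3, 0, 0, -0.307], [1, 13.2, 12.8, 0.3, 0, 0, -0.307], [1, 13.2, 12.8, 0.3, 0, 0, -0.307], [1, 13.2, 12.8, 0.3, 0, 0, -0.307], [1, 13.2, 12.8, 0.3, 0, 0, -0.307]])

```text
t: 1.55
tool_pos: [0.5405, -0.2425, 0.251]
orientation: [3.14, 0.081, -0.001]
force: [-0.1, -0.4, -0.1]
opening: 0.0578
```

Run:
```python
from plant import robot
from h import *
c,T,st=grab(robot,"wrist","w1.png")
print(st["t"],st["tool_pos"],st["orientation"],st["force"],st["opening"],R.from_rotvec(st["orientation"]).as_matrix().round(4))
c,T,st=grab(robot,"scene","s2.png")
```

```text
1.55 [ 0.54048032 -0.24253596  0.25103387] [ 3.14030608e+00  8.11859289e-02 -8.27454768e-04] [-0.13266366 -0.35057991 -0.06828577] 0.05776639744242035 [[ 9.987e-01  5.170e-02 -5.000e-04]
 [ 5.170e-02 -9.987e-01 -3.000e-04]
 [-5.000e-04  2.000e-04 -1.000e+00]]
```

View pics/w1.png

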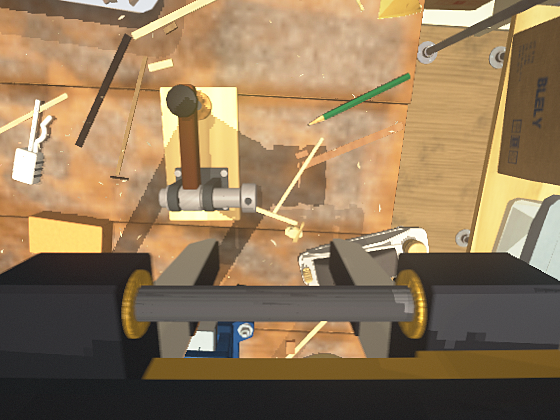

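Run:
```python
from plant import robot
from h import *
im=cv2.imread("pics/w1.png")
cv2.imwrite("pics/w1c.png",cv2.resize(im[70:230,120:300],None,fx=4,fy=4,interpolation=cv2.INTER_CUBIC)[:600])
```

```text
(no output)
```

View pics/w1c.png

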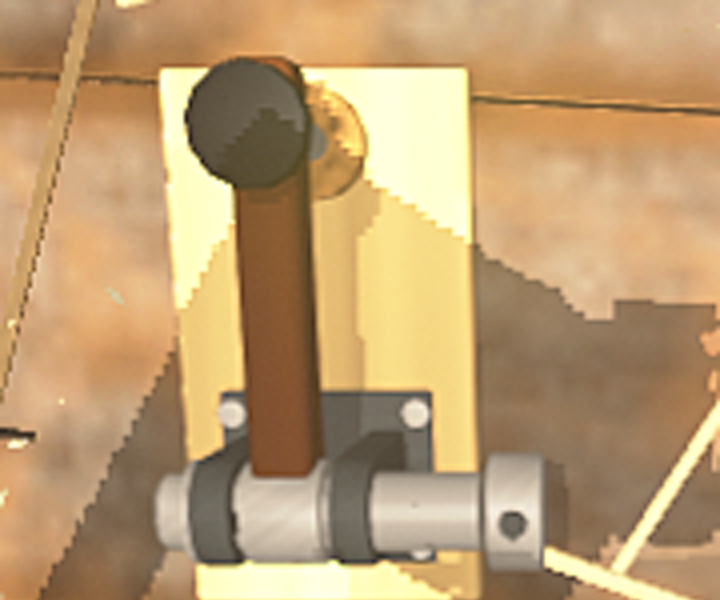

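```bash
cat > fit1.py <<'E'
from plant import robot
from h import *
c,T,st=grab(robot,"wrist")
def f(l,z): return atz(c,np.array(l)/4+[120,70]-0.375,z,T)
b=f([(160,68),(469,68),(481,600),(199,600)],.012);print(b.round(4))
print("yaws",np.arctan2(*(b[0]-b[3])[[1,0]]),np.arctan2(*(b[1]-b[2])[[1,0]]),np.arctan2(*(b[0]-b[1])[[1,0]])-np.pi/2, np.linalg.norm(b[0]-b[1]))
y=np.arctan2(*((b[0]-b[3])+(b[1]-b[2]))[[1,0]])
ux=np.array([np.cos(y),np.sin(y),0]);uy=np.array([-ux[1],ux[0],0])
o=(b[0]+b[1])/2-.112*ux; print("yaw",y,"origin",o.round(4))
hd=f([(484,505),(547,510)],.077); print("head y inner/outer",(hd-o)@uy,(hd-o)@ux)
ear=f([(190,505),(372,505)],.076); print("ears y",(ear-o)@uy)
p=f([(157,510)],.068); print("free end",(p-o)@uy,(p-o)@ux)
k=f([(247,122)],.085);print("knob",(k-o)@ux,(k-o)@uy)
E
python3 fit1.py
```

```text
[[ 0.6419 -0.1137  0.012 ]
 [ 0.6461 -0.1972  0.012 ]
 [ 0.4973 -0.2048  0.012 ]
 [ 0.4929 -0.1213  0.012 ]]
yaws 0.05087636906157945 0.05088912431609429 0.04994892466062506 0.08360488226130569
yaw 0.05088274097935923 origin [ 0.5321 -0.1611  0.012 ]
head y inner/outer [-0.04991451 -0.06508672] [0.00491915 0.00371807]
ears y [ 0.02143997 -0.02270955]
free end [0.03238226] [0.00168356]
knob [0.09248752] [-0.00031767]
```

Request:
drive_tool(increments=[[1, -0.13, -0.74, 0, 0, 0, 0], [1, -0.13, -0.74, -1.5, 0, 0, 0], [1, -0.13, -0.74, -3, 0, 0, 0], [1, -0.13, -0.74, -4.5, 0, 0, 0], [1, -0.13, -0.74, -6, 0, 0, 0], [1, -0.13, -0.74, -7.24, 0, 0, 0], [1, -0.13, -0.74, -7.24, 0, 0, 0], [1, -0.13, -0.74, -7.24, 0, 0, 0]])

```text
t: 2.37
tool_pos: [0.536, -0.2599, 0.0686]
orientation: [-3.138, -0.081, 0.006]
force: [0.5, 0.1, 0.9]
opening: 0.0004
```

Request:
drive_tool(increments=[[1, -0.01, 0.2, 0, 0, 0, 0], [1, -0.02, 0.4, 0, 0, 0, 0], [1, -0.03, 0.6, 0, 0, 0, 0], [1, -0.04, 0.8, 0, 0, 0, 0], [1, -0.05, 1.0, 0, 0, 0, 0], [1, -0.06, 1.2, 0, 0, 0, 0], [1, -0.07, 1.4, 0, 0, 0, 0], [1, -0.08, 1.5, 0, 0, 0, 0], [1, -0.08, 1.6, 0, 0, 0, 0], [1, -0.08, 1.65, 0, 0, 0, 0], [1, -0.08, 1.65, 0, 0, 0, 0]])

```text
t: 3.28
tool_pos: [0.5359, -0.2185, 0.07]
orientation: [-3.14, -0.083, 0.0]
force: [0.7, -1.9, 1.9]
opening: 0.0002
```

Request:
drive_tool(increments=[[1, 0, 0.05, 0, 0, 0, 0], [1, 0, 0.1, 0, 0, 0, 0], [1, 0, 0.12, 0, 0, 0, 0]])

```text
t: 3.53
tool_pos: [0.5358, -0.2158, 0.0699]
orientation: [-3.14, -0.083, 0.001]
force: [0.4, -2.6, 1.6]
opening: 0.0004
```

Request:
drive_tool(increments=[[1, 0, 0.04, 0, 0, 0, 0], [1, 0, 0.08, 0, 0, 0, 0]])

```text
t: 3.7
tool_pos: [0.5357, -0.2138, 0.0699]
orientation: [-3.14, -0.083, 0.001]
force: [-0.2, -3.8, 2.6]
opening: 0.0004
```

Run:
```python
from plant import robot
from h import *
c,T,st=grab(robot,"wrist","w2.png")
print(st["t"],st["tool_pos"],st["force"],st["wrist_torque"])
im=cv2.imread("pics/w2.png")
cv2.imwrite("pics/w2c.png",cv2.resize(im[100:350,60:320],None,fx=2.4,fy=2.4,interpolation=cv2.INTER_CUBIC)[:600])
```

```text
3.7 [ 0.53574124 -0.21381335  0.06994911] [-0.17612421 -3.78383272  2.64543441] [-0.47726391  0.06426044 -0.0127153 ]
```

View pics/w2c.png

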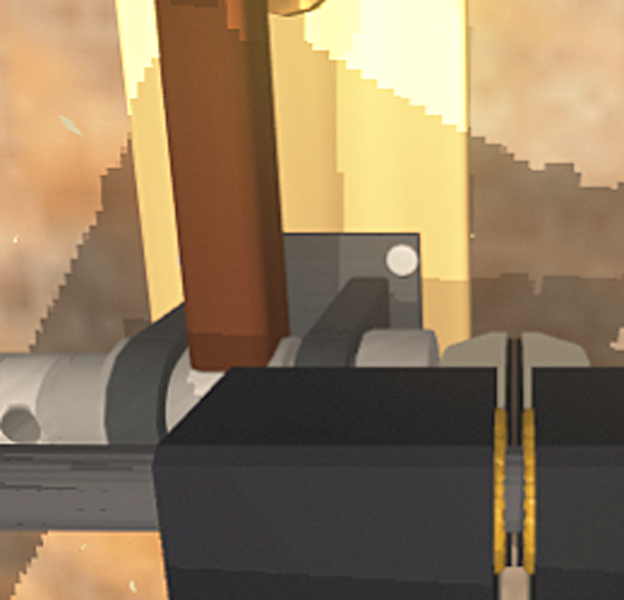

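Request:
drive_tool(increments=[[1, 0, 0.04, 0, 0, 0, 0], [1, 0, 0.08, 0, 0, 0, 0]])

```text
t: 3.92
tool_pos: [0.5357, -0.212, 0.07]
orientation: [3.14, 0.083, -0.001]
force: [-2.1, -9.3, 1.8]
opening: 0.0004
```

Request:
drive_tool(increments=[[1, 0, 0.04, 0, 0, 0, 0], [1, 0, 0.08, 0, 0, 0, 0]])

```text
t: 4.08
tool_pos: [0.5357, -0.2118, 0.0702]
orientation: [3.137, 0.083, -0.0]
force: [-1.7, -17.3, -1.1]
opening: 0.0005
```

Request:
drive_tool(increments=[[1, 0, 0.04, 0, 0, 0, 0], [1, 0, 0.08, 0, 0, 0, 0]])

```text
t: 4.25
tool_pos: [0.5357, -0.2117, 0.0703]
orientation: [3.134, 0.082, 0.0]
force: [-1.6, -25.2, -3.2]
opening: 0.0008
```

Request:
drive_tool(increments=[[1, 0, -0.8, 0, 0, 0, 0], [1, 0, -0.8, 1.3, 0, 0, 0], [1, 0, -0.8, 2.6, 0, 0, 0], [1, 0, -0.8, 4, 0, 0, 0], [1, 0, 0.8, 5.2, 0, 0, 0], [0.5, -0.2, 2.4, 5.2, 0, 0, 0], [0.3, -0.2, 3.4, 5.2, 0, 0, 0], [0.3, -0.2, 3.4, 5.2, 0, 0, 0], [0.3, -0.2, 3.4, 5.2, 0, 0, 0], [0.3, -0.2, 3.4, 5.2, 0, 0, 0]])

```text
t: 5.08
tool_pos: [0.5307, -0.1226, 0.1995]
orientation: [-3.14, -0.084, 0.002]
force: [-0.1, -0.2, 0.5]
opening: 0.0291
```

Run:
```python
from plant import robot
from h import *
c,T,st=grab(robot,"wrist","w3.png")
np.savez("w3.npz",T=T)
print(st["t"],st["tool_pos"],st["orientation"],st["force"],st["wrist_torque"],st["opening"])
```

```text
5.0833 [ 0.53070298 -0.12256798  0.19948119] [-3.14001862e+00 -8.44936895e-02  1.65513935e-03] [-0.06149779 -0.20756298  0.51787672] [-0.03981769 -0.02051552  0.02427923] 0.029130146381120617
```

View pics/w3.png

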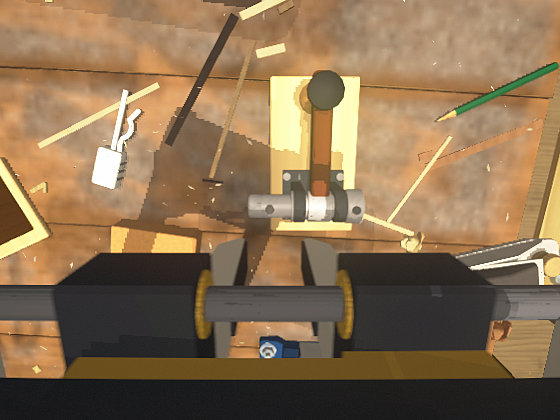

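Run:
```python
import cv2
im=cv2.imread("pics/w3.png")
cv2.imwrite("pics/w3c.png",cv2.resize(im[165:240,235:375],None,fx=5,fy=5,interpolation=cv2.INTER_CUBIC))
cv2.imwrite("pics/w3d.png",cv2.resize(im[185:230,240:310],None,fx=10,fy=10,interpolation=cv2.INTER_NEAREST))
```

```text
(no output)
```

View pics/w3c.png

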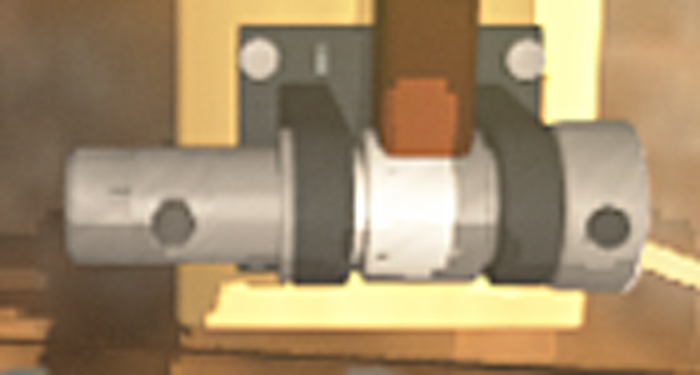

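View pics/w3d.png

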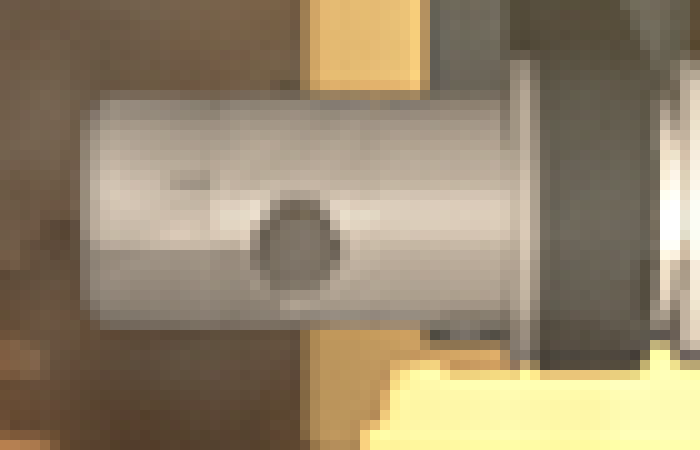

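```bash
cat > hole.py <<'E'
from plant import robot
from h import *
T=np.load("w3.npz")["T"]; c=robot.read_camera("wrist")
def f(l,z): return atz(c,np.array(l,float)/10+[240,185]-.5,z,T)
y=.0509;ux=np.array([np.cos(y),np.sin(y),0]);uy=np.array([-ux[1],ux[0],0]);o=np.array([.5321,-.1611,0])
for n,p,z in [("hole",(296,246),.0715),("free end",(82,215),.066),("washer outer",(512,215),.072),("ear outer",(540,215),.075)]:
    q=f([p],z)[0]; print(n,q.round(4),"fork",((q-o)@ux).round(4),((q-o)@uy).round(4))
# pin silhouette: fit axis x at z=.062 : tangent rays
oo,d=ray(c,np.array([(200,97),(200,328)])/10+[240,185]-.5,T)
# rays in fork xz-plane: find circle center r=.01 at z=.062 tangent to both
for i,s in ((0,-1),(1,1)):
    a=(d[i]@ux); n=np.array([-d[i][2],a]);n/=np.hypot(*n)
    px=(oo-o)@ux
    # line: n0*(x-px)+n1*(z-oz)=0 ; distance .01
    for sg in (-1,1): print(i,sg,"xc",px+(sg*.01-n[1]*(.062-oo[2]))/n[0])
E
python3 hole.py
```

```text
hole [ 0.5294 -0.1185  0.0715] fork -0.0005 0.0427
free end [ 0.5298 -0.1003  0.066 ] fork 0.0008 0.0609
washer outer [ 0.5332 -0.1362  0.072 ] fork 0.0024 0.0248
ear outer [ 0.534  -0.1383  0.075 ] fork 0.0031 0.0227
0 -1 xc -2.3331725711159268e-05
0 1 xc 0.02037001613126105
1 -1 xc -0.020552385221252273
1 1 xc 0.000176079398753054
```

Request:
drive_tool(increments=[[0.4, -0.2, 1.5, 1.4, 0, 0, 0.1], [0.4, -0.4, 3, 1.4, 0, 0, 0.2], [0.4, -0.8, 4.5, 1.4, 0, 0, 0.3], [0.4, -1, 6, 1.4, 0, 0, 0.4], [0.4, -1.2, 7.5, 1.4, 0, 0, 0.477], [0.4, -1.4, 9, 1.4, 0, 0, 0.477], [0.4, -1.6, 10.5, 1.4, 0, 0, 0.477], [0.4, -1.7, 11.4, 1.4, 0, 0, 0.477], [0.4, -1.7, 11.4, 1.4, 0, 0, 0.477], [0.4, -1.7, 11.4, 1.4, 0, 0, 0.477], [0.4, -1.7, 11.4, 1.4, 0, 0, 0.477]])

```text
t: 6.1
tool_pos: [0.4888, 0.1611, 0.2347]
orientation: [3.032, 0.821, -0.001]
force: [0.1, -0.5, 0.2]
opening: 0.0558
```

Run:
```python
from plant import robot
from h import *
c,T,st=grab(robot,"wrist","w4.png")
np.savez("w4.npz",T=T)
print(st["t"],st["tool_pos"],st["orientation"],st["force"],st["opening"])
im=cv2.imread("pics/w4.png")
crop(c,200,120,160,150,4,"w4c.png")
```

```text
6.1 [0.48880994 0.16106882 0.23471164] [ 3.03189740e+00  8.21243186e-01 -1.36107241e-03] [ 0.08543027 -0.51198681  0.24724765] 0.055753039014851284
```

View pics/w4.png

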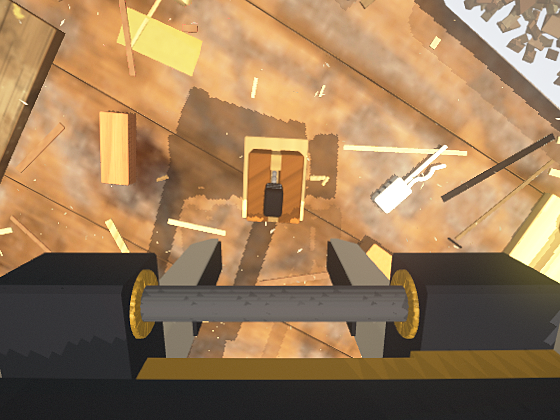

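View pics/w4c.png

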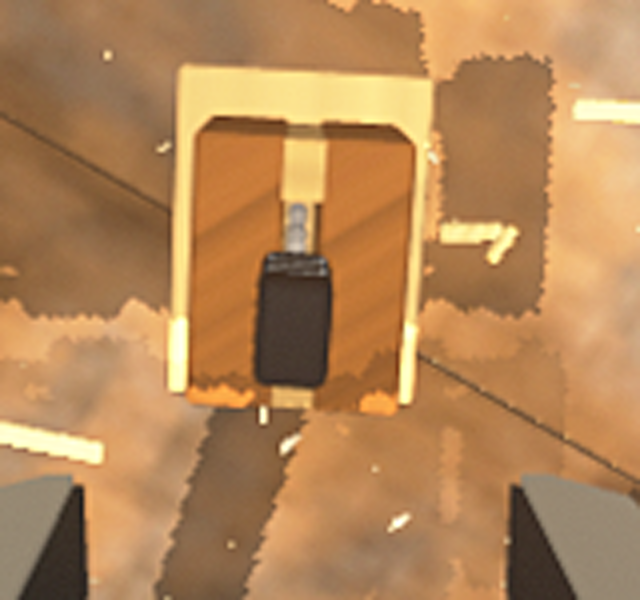

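```bash
cat > clip.py <<'E'
from plant import robot
from h import *
T=np.load("w4.npz")["T"]; c=robot.read_camera("wrist")
def f(l,z): return atz(c,np.array(l,float)/4+[200,120]-.375,z,T)
g=f([(262,274),(331,277),(323,387),(255,383)],.104)
print(g.round(4),g.mean(0).round(4),np.linalg.norm(g[0]-g[1]),np.linalg.norm(g[0]-g[3]),np.arctan2(*(g[0]-g[3])[[1,0]]),np.arctan2(*(g[1]-g[2])[[1,0]]))
h=f([(197,135),(415,147),(405,409),(188,402)],.066);
print(h.round(4),h.mean(0).round(4),np.arctan2(*(h[0]-h[3])[[1,0]]),np.arctan2(*(h[1]-h[2])[[1,0]]),np.linalg.norm(h[3]-h[2]),np.linalg.norm(h[0]-h[3]))
s=f([(284,140),(326,140),(314,405),(272,405)],.066);print(s.round(4),np.arctan2(*(s[0]+s[1]-s[2]-s[3])[[1,0]]))
E
python3 clip.py
```

```text
[[0.4991 0.1758 0.104 ]
 [0.5058 0.1632 0.104 ]
 [0.4847 0.1526 0.104 ]
 [0.4782 0.1654 0.104 ]] [0.4919 0.1643 0.104 ] 0.014272344677424026 0.023351021560982156 0.4616987964840118 0.46562771607414505
[[0.5131 0.2023 0.066 ]
 [0.5362 0.1577 0.066 ]
 [0.4816 0.1269 0.066 ]
 [0.4566 0.1729 0.066 ]] [0.4969 0.165  0.066 ] 0.47942127629797165 0.5135640649615292 0.05237292157961348 0.06377280317937593
[[0.5223 0.1845 0.066 ]
 [0.5272 0.1762 0.066 ]
 [0.4713 0.1464 0.066 ]
 [0.4662 0.1551 0.066 ]] 0.48687380626547155
```

Request:
drive_tool(increments=[[0.4, 0.12, 0.13, 0, 0, 0, -0.055], [0.4, 0.12, 0.13, -1.5, 0, 0, -0.055], [0.4, 0.12, 0.13, -3, 0, 0, -0.055], [0.4, 0.12, 0.13, -4.3, 0, 0, -0.055], [0.4, 0.12, 0.13, -5.2, 0, 0, -0.055], [0.4, 0.12, 0.13, -5.6, 0, 0, -0.055], [0.4, 0.12, 0.13, -5.6, 0, 0, -0.055], [0.4, 0.12, 0.13, -5.6, 0, 0, -0.055]])

```text
t: 6.87
tool_pos: [0.492, 0.1647, 0.0958]
orientation: [3.054, 0.737, 0.0]
force: [0.8, 0.2, 0.0]
opening: 0.0559
```

Run:
```python
from plant import robot
from h import *
c,T,st=grab(robot,"wrist","w5.png")
print(st["t"],st["tool_pos"],st["orientation"],st["force"],st["opening"])
```

```text
6.8667 [0.49201904 0.16473676 0.09576901] [3.05388881e+00 7.36906861e-01 6.58780392e-05] [0.75741683 0.17521453 0.03073081] 0.0558799189374202
```

View pics/w5.png

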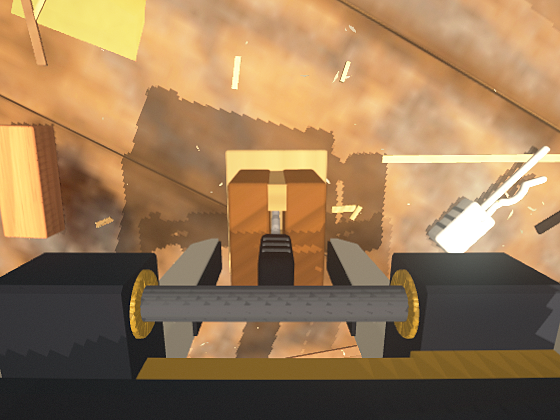

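Request:
drive_tool(increments=[[0.9, 0, 0, 0, 0, 0, 0], [0.9, 0, 0, 0, 0, 0, 0], [0.9, 0, 0, 0, 0, 0, 0], [0.9, 0, 0, 0, 0, 0, 0], [0.9, 0, 0, 0, 0, 0, 0], [0.9, 0, 0, 0, 0, 0, 0], [0.9, 0, 0, 0, 0, 0, 0]], squeeze=50)

```text
t: 7.5
tool_pos: [0.4919, 0.1649, 0.0953]
orientation: [3.052, 0.739, 0.001]
force: [1.0, -1.1, 0.5]
opening: 0.0155
```

Run:
```python
from plant import robot
from h import *
c,T,st=grab(robot,"wrist","w6.png")
print(st["t"],st["tool_pos"],st["orientation"],st["force"],st["opening"])
crop(c,180,150,190,170,4,"w6c.png")
```

```text
7.5 [0.49191844 0.16485222 0.09532829] [3.05199888e+00 7.38838200e-01 9.67479431e-04] [ 1.03172756 -1.10597399  0.51107693] 0.015478085196497455
```

View pics/w6c.png

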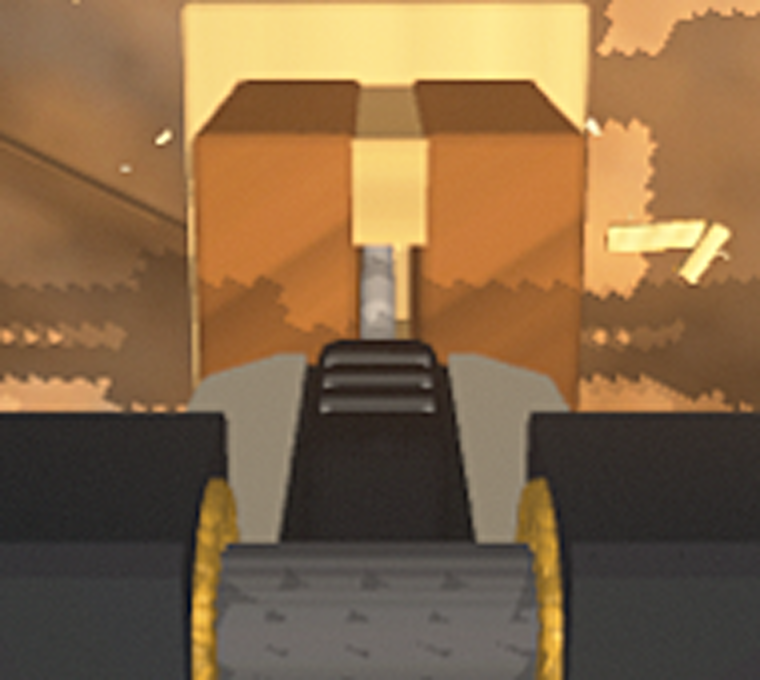

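Request:
drive_tool(increments=[[0.9, 0, 0, 0.8, 0, 0, 0], [0.9, 0, 0, 1.8, 0, 0, 0], [0.9, 0, 0, 3, 0, 0, 0], [0.9, 0, 0, 4.2, 0, 0, 0], [0.9, 0, 0, 5.2, 0, 0, 0], [0.9, 0.15, -1, 6, 0, 0, -0.05], [0.9, 0.3, -2.2, 6, 0, 0, -0.1], [0.9, 0.45, -3.4, 6, 0, 0, -0.15], [0.9, 0.6, -4.6, 6, 0, 0, -0.2], [0.9, 0.8, -5.8, 6, 0, 0, -0.25], [0.9, 1.0, -7, 6, 0, 0, -0.3], [0.9, 1.15, -8.2, 6, 0, 0, -0.35], [0.9, 1.3, -9.4, 6, 0, 0, -0.4], [0.9, 1.4, -10.4, 6, 0, 0, -0.424], [0.9, 1.52, -11.0, 6, 0, 0, -0.424], [0.9, 1.52, -11.33, 6, 0, 0, -0.424], [0.9, 1.52, -11.33, 6, 0, 0, -0.424], [0.9, 1.52, -11.33, 6, 0, 0, -0.424], [0.9, 1.52, -11.33, 6, 0, 0, -0.424]])

```text
t: 9.13
tool_pos: [0.5294, -0.1168, 0.245]
orientation: [-3.14, -0.081, 0.0]
force: [-0.4, -0.2, -0.8]
opening: 0.016
```

Run:
```python
from plant import robot
from h import *
c,T,st=grab(robot,"wrist","w7.png")
np.savez("w7.npz",T=T)
print(st["t"],st["tool_pos"],st["orientation"],st["force"],st["opening"])
crop(c,190,150,170,140,4,"w7c.png")
s,T2,_=grab(robot,"scene","s7.png")
t,T2,_=grab(robot,"top","t7.png")
crop(s,250,100,150,130,4,"s7c.png")
```

```text
9.1333 [ 0.52942091 -0.11675314  0.24502699] [-3.13995845e+00 -8.11866418e-02  3.69514519e-04] [-0.41013682 -0.19553822 -0.81381377] 0.01595803577297768
```

View pics/w7c.png

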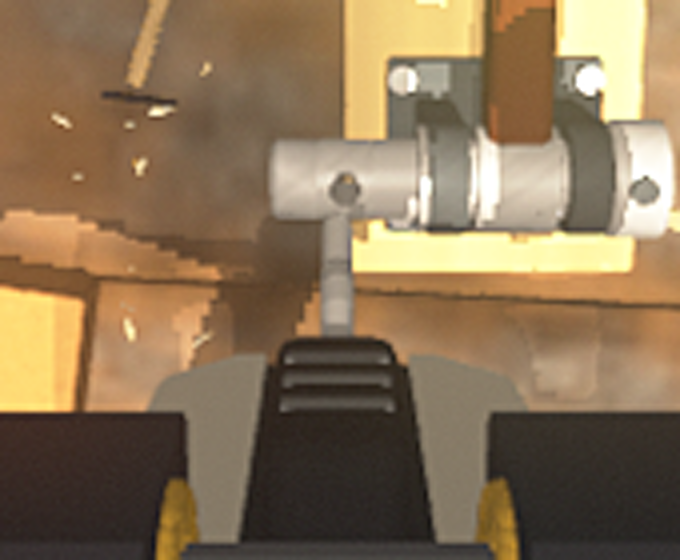

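View pics/s7.png

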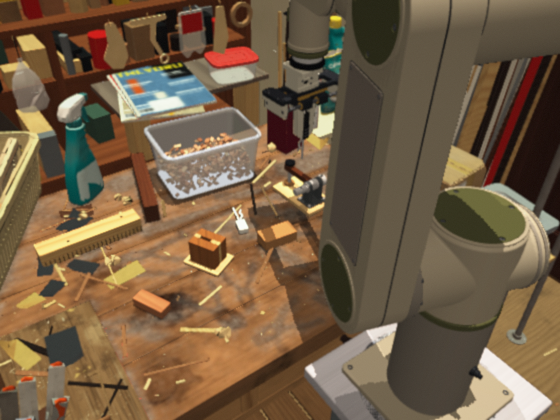

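View pics/s7c.png

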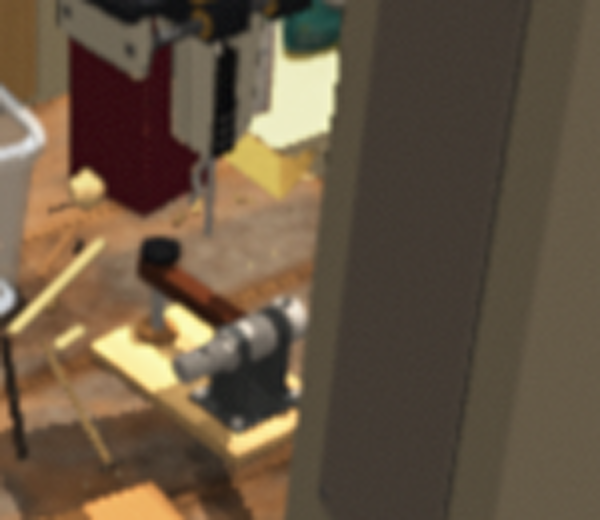

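View pics/t7.png

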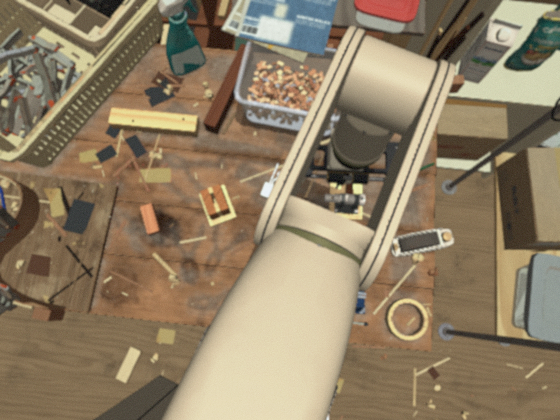

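```bash
cat > sc.py <<'E'
from plant import robot
from h import *
import sys
s,T,st=grab(robot,"scene")
M=R.from_rotvec(st["orientation"]).as_matrix()
tp=lambda p: M@np.array(p)+st["tool_pos"]
y=.0509;ux=np.array([np.cos(y),np.sin(y),0]);uy=np.array([-ux[1],ux[0],0]);o=np.array([.5321,-.1611,0])
fk=lambda a,b,z:o+a*ux+b*uy+np.array([0,0,z])
tip=tp([0,0,.0873]);
L=dict(tip=tip,legtop=tp([0,0,.029]),gripc=tp([0,0,.010]),flare=tp([.016,0,.072]),pinc=fk(0,.0607,.062),pint=fk(0,.0607,.072),pinb=fk(0,.0607,.052),pinxp=fk(.01,.0607,.062),pinxm=fk(-.01,.0607,.062),knob=fk(.092,0,.085))
x0,y0,sc=int(sys.argv[1]),int(sys.argv[2]),int(sys.argv[3])
for k,v in L.items(): print(k,((proj(s,v,T)[0]-[x0,y0]+.5)*sc-.5).round(1))
u0=proj(s,tip,T)[0]; print("px per mm x",(proj(s,tip+.001*ux,T)[0]-u0),"y",proj(s,tip+.001*uy,T)[0]-u0,"z",proj(s,tip+[0,0,.001],T)[0]-u0)
im=s["image"][y0:y0+int(560/sc),x0:x0+int(700/sc),::-1]
cv2.imwrite("pics/"+sys.argv[4],cv2.resize(im,None,fx=sc,fy=sc,interpolation=cv2.INTER_NEAREST))
E
python3 sc.py 285 120 10 s8.png; python3 sc.py 250 100 4 s9.png
```

```text
tip [162.9 377.2]
legtop [174.4 164.7]
gripc [178.3  92.7]
flare [122.3 293.7]
pinc [ 94.5 724.1]
pint [ 96.1 691.6]
pinb [ 93.1 756.4]
pinxp [ 68.9 705. ]
pinxm [120.4 743.4]
knob [ 51.6 402.8]
px per mm x [-0.27115097 -0.18314717] y [-0.32014592  0.13683616] z [ 0.01910284 -0.35415644]
tip [204.9 230.5]
legtop [209.6 145.5]
gripc [211.1 116.7]
flare [188.7 197.1]
pinc [177.5 369.4]
pint [178.1 356.3]
pinb [176.9 382.2]
pinxp [167.3 361.7]
pinxm [187.9 377.1]
knob [160.3 240.8]
px per mm x [-0.27114557 -0.18312015] y [-0.32011448  0.13681539] z [ 0.01911457 -0.35414804]
```

View pics/s8.png

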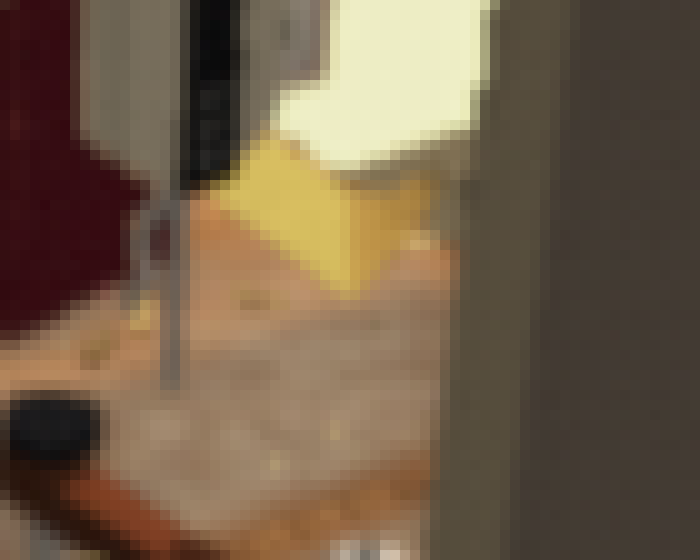

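```bash
python3 sc.py 285 165 10 s10.png
```

```text
tip [163.8 -73.5]
legtop [ 175.3 -285.9]
gripc [ 179.2 -357.9]
flare [ 123.2 -156.9]
pinc [ 94.5 274.1]
pint [ 96.1 241.6]
pinb [ 93.1 306.4]
pinxp [ 68.9 255. ]
pinxm [120.4 293.4]
knob [ 51.6 -47.2]
px per mm x [-0.27115811 -0.18309113] y [-0.3200682   0.13679343] z [ 0.01914475 -0.3541409 ]
```

View pics/s10.png

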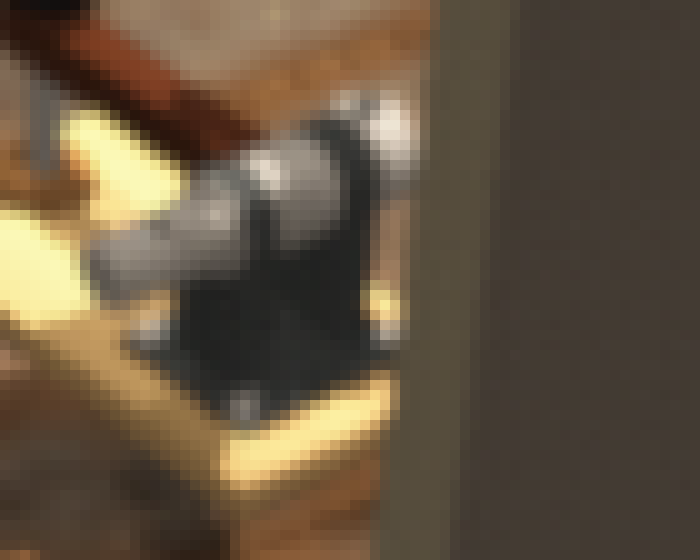

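Request:
drive_tool(increments=[[0.9, 0.03, -0.07, -0.7, 0, 0, 0], [0.9, 0.03, -0.07, -1.5, 0, 0, 0], [0.9, 0.03, -0.07, -2.2, 0, 0, 0], [0.9, 0.03, -0.07, -2.7, 0, 0, 0], [0.9, 0.03, -0.07, -3.0, 0, 0, 0], [0.9, 0.03, -0.07, -3.0, 0, 0, 0], [0.9, 0.03, -0.07, -3.0, 0, 0, 0], [0.9, 0.03, -0.07, -3.0, 0, 0, 0]])

```text
t: 10.1
tool_pos: [0.531, -0.1198, 0.1714]
orientation: [3.14, 0.08, 0.003]
force: [-0.6, -0.2, -0.8]
opening: 0.0159
```

```bash
python3 sc.py 270 150 8 s11.png
python3 - <<'E'
from plant import robot
from h import *
c,T,st=grab(robot,"wrist","w8.png")
np.savez("w8.npz",T=T)
print(st["t"],st["tool_pos"],st["orientation"],st["force"],st["opening"])
crop(c,190,150,170,140,4,"w8c.png")
E
```

```text
tip [244.1 257.4]
legtop [252.9  99.6]
gripc [255.8  46.3]
flare [212.9 193.1]
pinc [195.5 339.2]
pint [196.7 313.2]
pinb [194.3 365. ]
pinxp [175.  323.9]
pinxm [216.2 354.6]
knob [161.2  82.1]
px per mm x [-0.26094139 -0.18777498] y [-0.30869978  0.14093324] z [ 0.01796737 -0.32959527]
10.15 [ 0.53109944 -0.11982183  0.17154924] [3.13984532 0.0798606  0.00319886] [ 0.87337097  1.19234524 -0.07281166] 0.015674824827681486
```

View pics/s11.png

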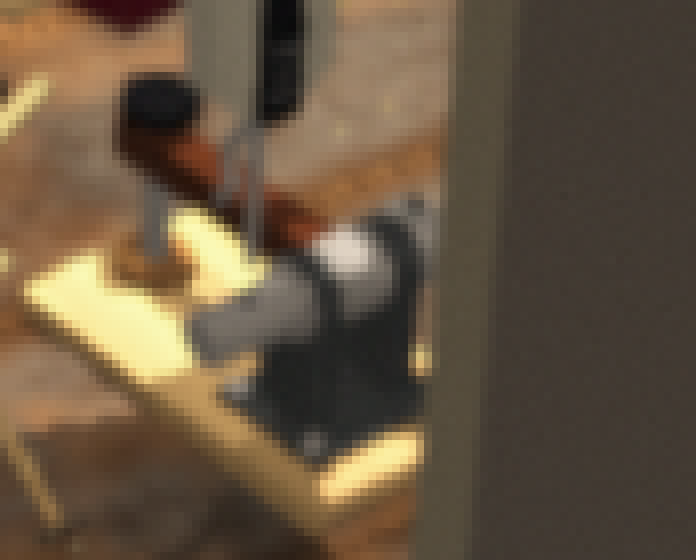

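View pics/w8c.png

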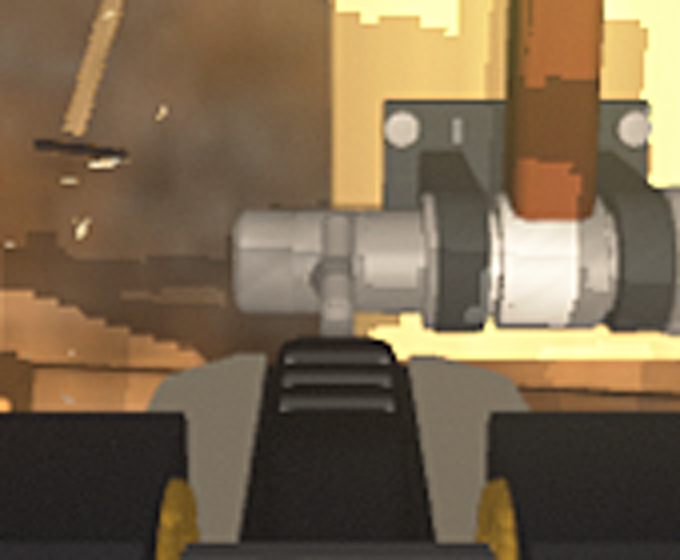

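Request:
drive_tool(increments=[[0.9, -0.05, 0.05, 0, 0, 0, 0], [0.9, -0.05, 0.05, 0, 0, 0, 0], [0.9, -0.05, 0.05, 0, 0, 0, 0], [0.9, -0.05, 0.05, 0, 0, 0, 0]])

```text
t: 10.53
tool_pos: [0.5291, -0.1183, 0.1703]
orientation: [3.14, 0.08, 0.0]
force: [0.1, 0.6, 0.1]
opening: 0.0156
```

```bash
sed -i 's/pinc=fk/hole=fk(0,.0427,.072),pinc=fk/' sc.py; sed -i 's/INTER_NEAREST/INTER_CUBIC/' sc.py; python3 sc.py 285 160 16 s12.png
python3 - <<'E'
from plant import robot
from h import *
c,T,st=grab(robot,"wrist","w9.png")
np.savez("w9.npz",T=T)
print(st["t"],st["tool_pos"],st["orientation"],st["force"],st["opening"])
crop(c,230,180,80,65,9,"w9c.png")
M=R.from_rotvec(st["orientation"]).as_matrix()
tp=lambda p: M@np.array(p)+st["tool_pos"]
for n,P in dict(hole=[.5299,-.1185,.072],flare=tp([.016,0,.072]),tip=tp([0,0,.0873])).items(): print(n,((proj(c,P,T)[0]-[230,180]+.5)*9-.5).round(1))
E
```

```text
tip [248.8 370.7]
legtop [266.1  54.9]
gripc [272. -52.]
flare [186.4 241.8]
hole [243.1 425.7]
pinc [151.6 518.9]
pint [154.  466.9]
pinb [149.2 570.5]
pinxp [110.6 488.3]
pinxm [193.  549.8]
knob [82.9  4.8]
px per mm x [-0.26120849 -0.18840748] y [-0.30900692  0.14143203] z [ 0.01798536 -0.32947663]
10.5833 [ 0.52907705 -0.11833754  0.17026552] [3.14051750e+00 7.97869763e-02 3.42991713e-04] [-0.22689598  0.71298473 -1.21808548] 0.01584814537634877
hole [402.5 331.5]
flare [400.5 223.1]
tip [400.1 377. ]
```

View pics/s12.png

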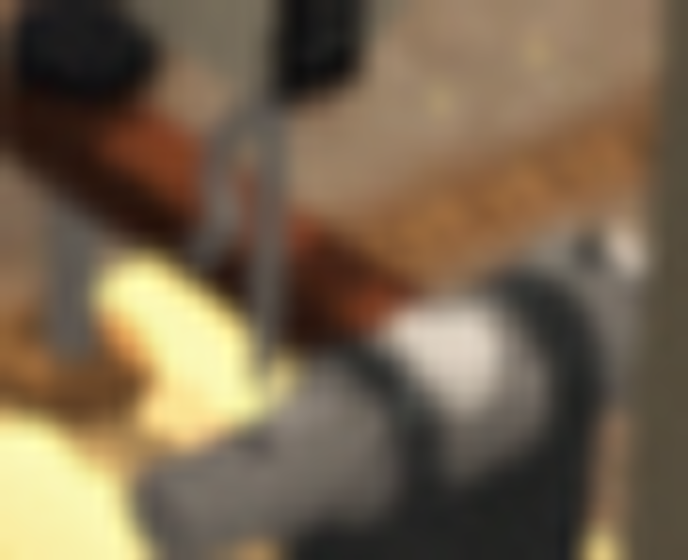

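View pics/w9c.png

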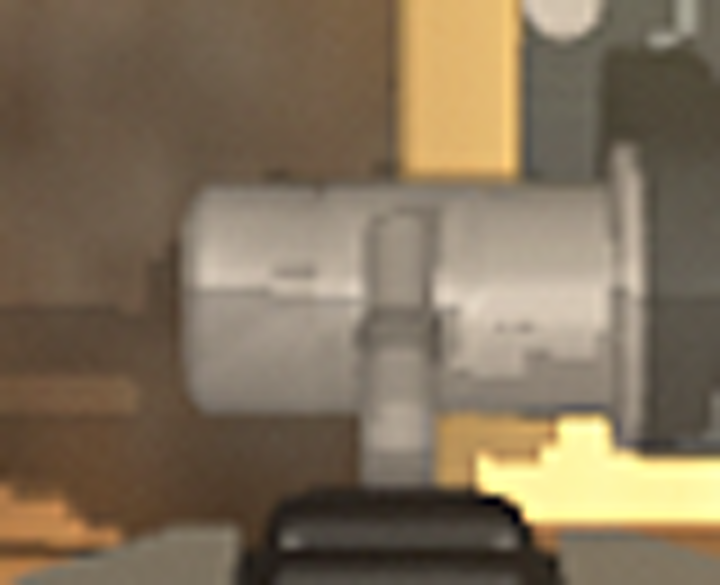

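Request:
drive_tool(increments=[[0.9, 0.025, 0, -0.1, 0, 0, 0], [0.9, 0.025, 0, -0.2, 0, 0, 0], [0.9, 0.025, 0, -0.3, 0, 0, 0], [0.9, 0.025, 0, -0.4, 0, 0, 0], [0.9, 0.025, 0, -0.46, 0, 0, 0], [0.9, 0.025, 0, -0.5, 0, 0, 0], [0.9, 0.025, 0, -0.5, 0, 0, 0]])

```text
t: 11.22
tool_pos: [0.5295, -0.1183, 0.1573]
orientation: [-3.14, -0.08, 0.001]
force: [0.3, -0.6, -0.5]
opening: 0.0156
```

Request:
drive_tool(increments=[[0.9, 0, 0, -0.06, 0, 0, 0], [0.9, 0, 0, -0.12, 0, 0, 0], [0.9, 0, 0, -0.12, 0, 0, 0]])

```text
t: 11.47
tool_pos: [0.5295, -0.1183, 0.1543]
orientation: [-3.141, -0.08, 0.0]
force: [0.3, -0.5, -0.6]
opening: 0.0157
```

Request:
drive_tool(increments=[[0.9, 0, 0, -0.06, 0, 0, 0], [0.9, 0, 0, -0.12, 0, 0, 0], [0.9, 0, 0, -0.12, 0, 0, 0]])

```text
t: 11.72
tool_pos: [0.5297, -0.1183, 0.1514]
orientation: [-3.141, -0.08, -0.0]
force: [1.0, -0.3, 0.0]
opening: 0.0159
```

```bash
python3 sc.py 285 160 16 s13.png
python3 - <<'E'
from plant import robot
from h import *
c,T,st=grab(robot,"wrist","w10.png")
print(st["t"],st["tool_pos"],st["orientation"],st["force"],st["wrist_torque"],st["opening"])
crop(c,230,180,80,65,9,"w10c.png")
E
```

```text
tip [241.1 467.8]
legtop [258.  157.6]
gripc [263.7  52.7]
flare [179.2 340.1]
hole [243.1 425.7]
pinc [151.6 518.9]
pint [154.  466.9]
pinb [149.2 570.5]
pinxp [110.6 488.3]
pinxm [193.  549.8]
knob [82.9  4.8]
px per mm x [-0.25862776 -0.18949794] y [-0.30637497  0.14239827] z [ 0.01757907 -0.32365804]
11.7667 [ 0.52974477 -0.11832078  0.15154097] [-3.14054078e+00 -7.96946506e-02 -3.65011680e-04] [ 0.18330081 -0.46047164 -1.2828754 ] [ 0.03101157 -0.12072932  0.02239596] 0.01556948268312889
```

View pics/s13.png

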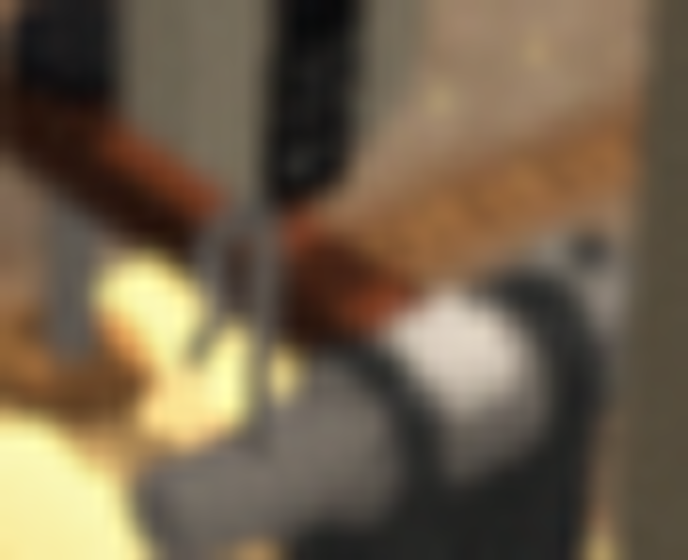

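View pics/w10c.png

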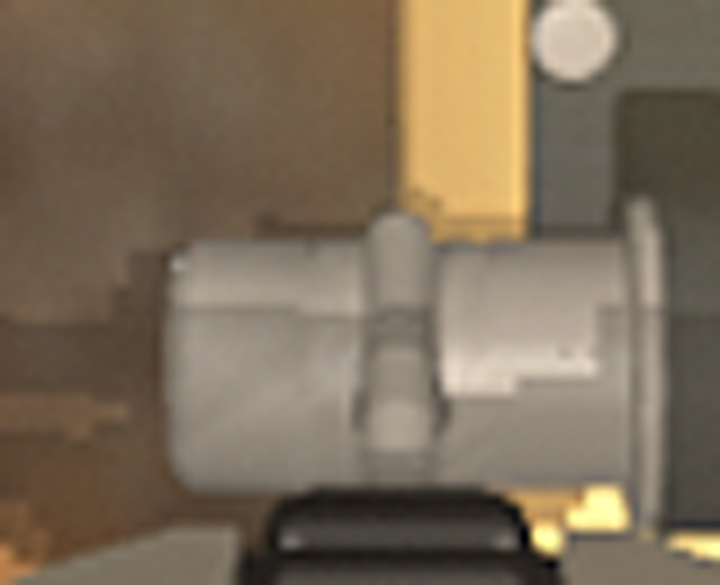

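Request:
drive_tool(increments=[[0.9, 0, 0, -0.07, 0, 0, 0], [0.9, 0, 0, -0.14, 0, 0, 0], [0.9, 0, 0, -0.21, 0, 0, 0], [0.9, 0, 0, -0.28, 0, 0, 0], [0.9, 0, 0, -0.28, 0, 0, 0]])

```text
t: 12.23
tool_pos: [0.53, -0.1183, 0.1445]
orientation: [3.141, 0.08, 0.001]
force: [3.6, -0.1, -0.6]
opening: 0.0156
```

Request:
drive_tool(increments=[[0.9, 0, 0, -0.06, 0, 0, 0], [0.9, 0, 0, -0.12, 0, 0, 0], [0.9, 0, 0, -0.12, 0, 0, 0]])

```text
t: 12.48
tool_pos: [0.53, -0.1183, 0.1416]
orientation: [3.14, 0.08, 0.001]
force: [3.1, 0.6, -0.5]
opening: 0.0156
```

Request:
drive_tool(increments=[[0.9, 0, 0, -0.06, 0, 0, 0], [0.9, 0, 0, -0.12, 0, 0, 0], [0.9, 0, 0, -0.12, 0, 0, 0]])

```text
t: 12.73
tool_pos: [0.53, -0.1184, 0.1386]
orientation: [3.14, 0.08, 0.001]
force: [5.4, 0.0, 0.1]
opening: 0.0158
```

Request:
drive_tool(increments=[[0.9, 0.04, 0, 0, 0, 0, 0], [0.9, 0.04, 0, 0, 0, 0, 0], [0.9, 0.04, 0, 0, 0, 0, 0]])

```text
t: 12.98
tool_pos: [0.5304, -0.1183, 0.1384]
orientation: [-3.14, -0.08, 0.001]
force: [3.6, -0.9, 0.0]
opening: 0.0156
```

Request:
drive_tool(increments=[[0.9, 0.04, 0, 0, 0, 0, 0], [0.9, 0.04, 0, 0, 0, 0, 0], [0.9, 0.04, 0, 0, 0, 0, 0]])

```text
t: 13.23
tool_pos: [0.5309, -0.1182, 0.1381]
orientation: [-3.14, -0.08, 0.003]
force: [0.0, -0.0, -0.7]
opening: 0.0159
```

Request:
drive_tool(increments=[[0.9, 0, 0, -0.06, 0, 0, 0], [0.9, 0, 0, -0.12, 0, 0, 0], [0.9, 0, 0, -0.12, 0, 0, 0]])

```text
t: 13.48
tool_pos: [0.5312, -0.1182, 0.135]
orientation: [-3.14, -0.08, 0.002]
force: [-0.2, 0.2, -0.7]
opening: 0.0157
```

```bash
python3 sc.py 285 160 16 s14.png
python3 - <<'E'
from plant import robot
from h import *
c,T,st=grab(robot,"wrist","w11.png")
print(st["t"],st["tool_pos"],st["orientation"],st["force"],st["wrist_torque"],st["opening"])
crop(c,190,150,170,140,4,"w11c.png")
E
```

```text
tip [230.5 548.2]
legtop [246.8 242.6]
gripc [252.3 139.3]
flare [169.1 421.5]
hole [243.1 425.7]
pinc [151.6 518.9]
pint [154.  466.9]
pinb [149.2 570.5]
pinxp [110.6 488.3]
pinxm [193.  549.8]
knob [82.9  4.8]
px per mm x [-0.2562287  -0.19025814] y [-0.30411687  0.14308929] z [ 0.01711759 -0.31870747]
13.5333 [ 0.53123429 -0.11823354  0.13515196] [-3.14028322e+00 -7.97100929e-02  1.55464069e-03] [-0.90778858 -0.33276392 -1.49723071] [-0.01872665 -0.01310171 -0.0121038 ] 0.0161288904275486
```

View pics/s14.png

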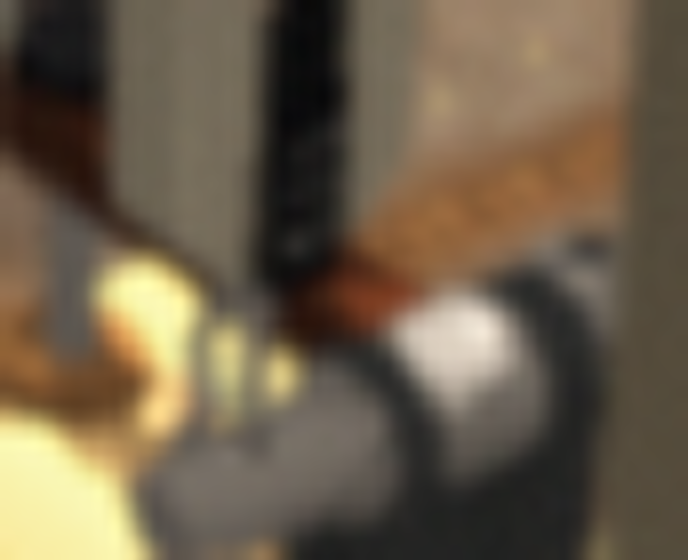

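View pics/w11c.png

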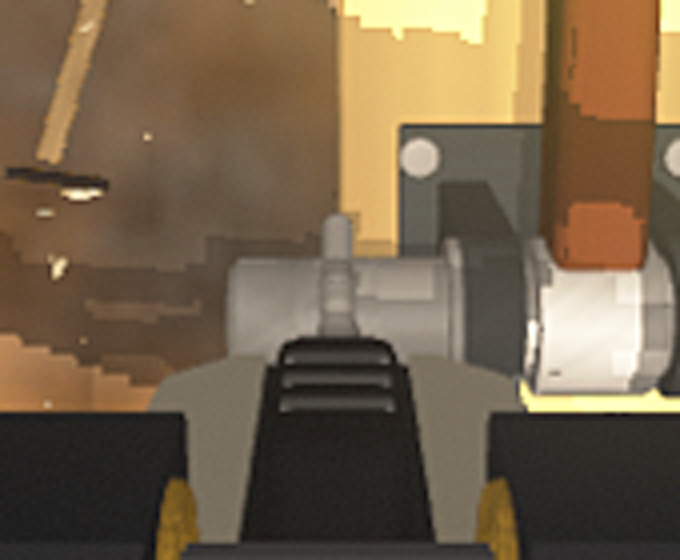

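Request:
drive_tool(increments=[[0.9, 0, 0, -0.06, 0, 0, 0], [0.9, 0, 0, -0.12, 0, 0, 0], [0.9, 0, 0, -0.12, 0, 0, 0]])

```text
t: 13.83
tool_pos: [0.5314, -0.1183, 0.1322]
orientation: [-3.14, -0.08, 0.001]
force: [-0.0, -0.6, -0.8]
opening: 0.0156
```

Request:
drive_tool(increments=[[0.9, 0, 0, -0.04, 0, 0, 0], [0.9, 0, 0, -0.08, 0, 0, 0], [0.9, 0, 0, -0.08, 0, 0, 0]])

```text
t: 14.08
tool_pos: [0.5319, -0.1184, 0.1307]
orientation: [3.14, 0.08, 0.001]
force: [0.7, -0.8, -0.5]
opening: 0.0156
```

Request:
drive_tool(increments=[[0.9, 0, 0, -0.04, 0, 0, 0], [0.9, 0, 0, -0.08, 0, 0, 0], [0.9, 0, 0, -0.08, 0, 0, 0]])

```text
t: 14.33
tool_pos: [0.532, -0.1184, 0.1287]
orientation: [3.14, 0.08, 0.001]
force: [1.7, 0.0, 1.1]
opening: 0.0161
```

Request:
drive_tool(increments=[[0.9, 0, 0, -0.04, 0, 0, 0], [0.9, 0, 0, -0.08, 0, 0, 0], [0.9, 0, 0, -0.08, 0, 0, 0]])

```text
t: 14.58
tool_pos: [0.532, -0.1184, 0.1267]
orientation: [3.14, 0.08, 0.001]
force: [3.9, -0.0, 0.4]
opening: 0.0154
```

Request:
drive_tool(increments=[[0.9, 0, 0, -0.04, 0, 0, 0], [0.9, 0, 0, -0.08, 0, 0, 0], [0.9, 0, 0, -0.08, 0, 0, 0]])

```text
t: 14.83
tool_pos: [0.532, -0.1183, 0.1245]
orientation: [3.141, 0.08, 0.001]
force: [4.7, 0.5, -1.2]
opening: 0.0157
```

Request:
drive_tool(increments=[[0.9, 0.03, 0, 0, 0, 0, 0], [0.9, 0.03, 0, -0.03, 0, 0, 0], [0.9, 0.03, 0, -0.06, 0, 0, 0], [0.9, 0.03, 0, -0.06, 0, 0, 0]])

```text
t: 15.17
tool_pos: [0.5323, -0.1183, 0.1228]
orientation: [-3.141, -0.08, 0.001]
force: [3.6, 0.5, -2.4]
opening: 0.0153
```

```bash
python3 sc.py 285 160 16 s15.png
python3 - <<'E'
from plant import robot
from h import *
c,T,st=grab(robot,"wrist","w12.png")
print(st["t"],st["tool_pos"],st["orientation"],st["force"],st["wrist_torque"],st["opening"])
crop(c,190,150,170,140,4,"w12c.png")
E
```

```text
tip [223.5 605.8]
legtop [239.5 303.9]
gripc [244.9 201.8]
flare [162.4 479.9]
hole [243.1 425.7]
pinc [151.6 518.9]
pint [154.  466.9]
pinb [149.2 570.5]
pinxp [110.6 488.3]
pinxm [193.  549.8]
knob [82.9  4.8]
px per mm x [-0.25446142 -0.19073244] y [-0.3024064   0.14353113] z [ 0.01680124 -0.31510585]
15.2167 [ 0.5322305  -0.11830203  0.12274724] [-3.14044154e+00 -7.96982795e-02  5.99802965e-04] [ 4.60686712  0.04288993 -0.9766424 ] [ 0.04796589 -0.86054246  0.03121724] 0.01564520704456257
```

View pics/s15.png

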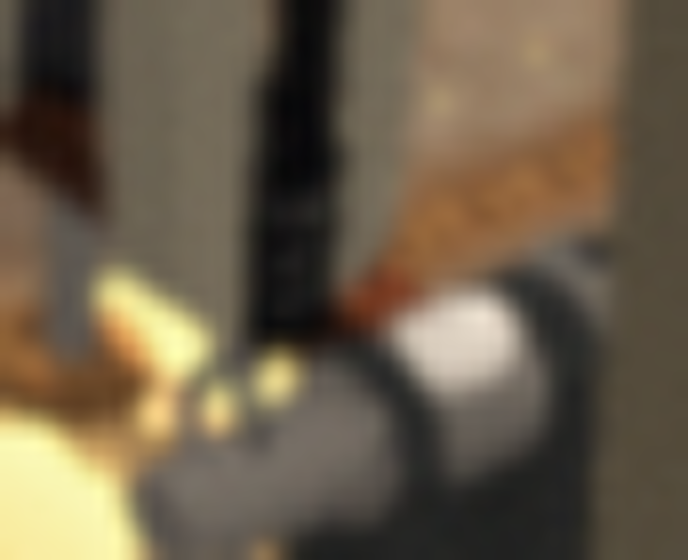

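View pics/w12c.png

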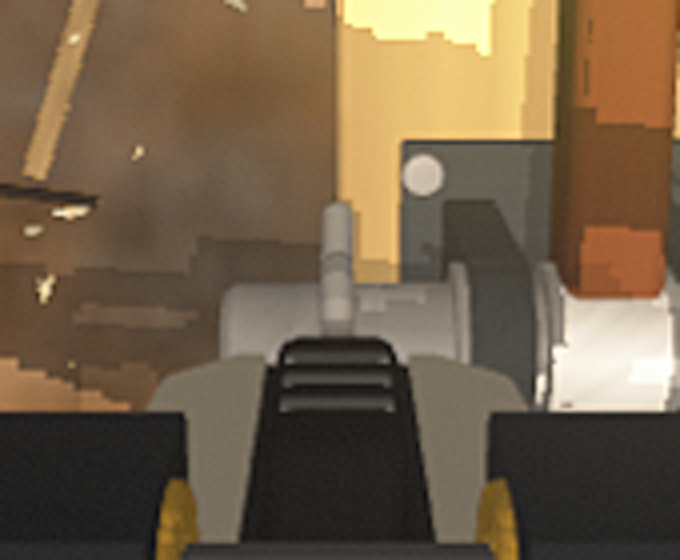

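Request:
drive_tool(increments=[[0.9, 0.02, 0, -0.04, 0, 0, 0], [0.9, 0.02, 0, -0.08, 0, 0, 0], [0.9, 0.02, 0, -0.08, 0, 0, 0]])

```text
t: 15.52
tool_pos: [0.5324, -0.1183, 0.1206]
orientation: [-3.14, -0.08, 0.002]
force: [2.5, -0.3, -2.2]
opening: 0.0159
```

Request:
drive_tool(increments=[[0.9, 0, 0, -0.04, 0, 0, 0], [0.9, 0, 0, -0.08, 0, 0, 0], [0.9, 0, 0, -0.08, 0, 0, 0]])

```text
t: 15.77
tool_pos: [0.5324, -0.1182, 0.1186]
orientation: [-3.14, -0.08, 0.002]
force: [1.0, -0.5, -1.3]
opening: 0.0156
```

Request:
drive_tool(increments=[[0.9, 0, 0, -0.03, 0, 0, 0], [0.9, 0, 0, -0.06, 0, 0, 0], [0.9, 0, 0, -0.06, 0, 0, 0]])

```text
t: 16.02
tool_pos: [0.5325, -0.1183, 0.1173]
orientation: [-3.14, -0.08, 0.001]
force: [0.4, -0.7, -1.2]
opening: 0.0159
```

Request:
drive_tool(increments=[[0.9, 0, 0, -0.03, 0, 0, 0], [0.9, 0, 0, -0.06, 0, 0, 0], [0.9, 0, 0, -0.06, 0, 0, 0]])

```text
t: 16.27
tool_pos: [0.5326, -0.1183, 0.1158]
orientation: [-3.14, -0.08, 0.001]
force: [-1.7, -0.7, -0.3]
opening: 0.0156
```

```bash
python3 sc.py 285 160 16 s16.png
python3 - <<'E'
from plant import robot
from h import *
c,T,st=grab(robot,"wrist","w13.png")
print(st["t"],st["tool_pos"],st["orientation"],st["force"],st["wrist_torque"],st["opening"])
crop(c,190,150,170,140,4,"w13c.png")
E
```

```text
tip [220.3 639.9]
legtop [236.1 339.9]
gripc [241.5 238.6]
flare [159.4 514.4]
hole [243.1 425.7]
pinc [151.6 518.9]
pint [154.  466.9]
pinb [149.2 570.5]
pinxp [110.6 488.3]
pinxm [193.  549.8]
knob [82.9  4.8]
px per mm x [-0.25352984 -0.19107088] y [-0.30147193  0.14383611] z [ 0.01664913 -0.31308819]
16.3167 [ 0.53263208 -0.11830012  0.11587674] [-3.14047107e+00 -7.98017872e-02  9.93794621e-04] [-0.95026941  0.61819334 -1.28433035] [-0.06645843  0.23715967 -0.00109017] 0.015558576706262742
```

View pics/s16.png

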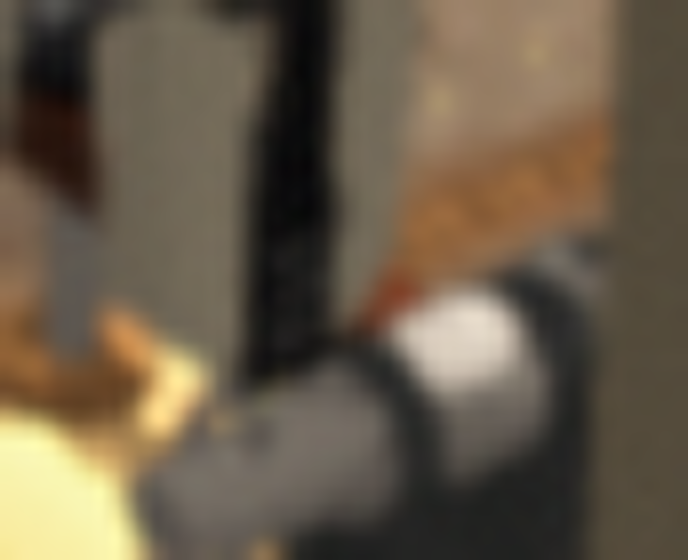

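View pics/w13c.png

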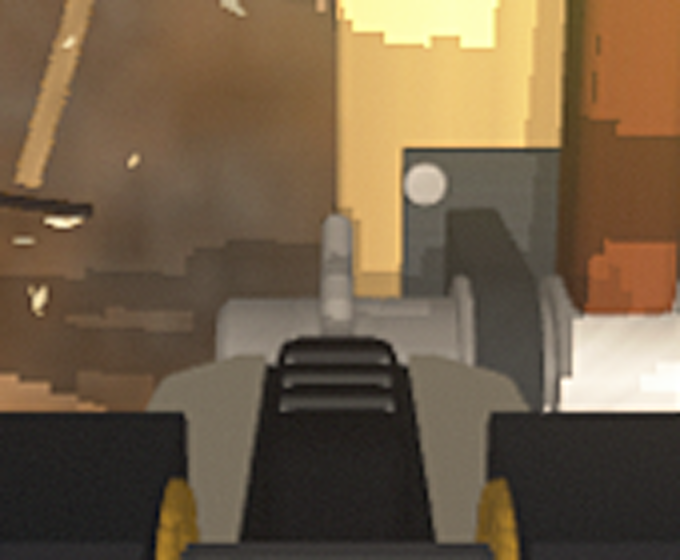

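Request:
drive_tool(increments=[[0.9, 0, 0, -0.03, 0, 0, 0], [0.9, 0, 0, -0.04, 0, 0, 0], [0.9, 0, 0, -0.04, 0, 0, 0]])

```text
t: 16.62
tool_pos: [0.5327, -0.1183, 0.115]
orientation: [-3.14, -0.08, 0.001]
force: [-2.4, -0.1, -0.3]
opening: 0.0156
```

Request:
drive_tool(increments=[[0.9, 0, 0, -0.03, 0, 0, 0], [0.9, 0, 0, -0.04, 0, 0, 0], [0.9, 0, 0, -0.04, 0, 0, 0]])

```text
t: 16.87
tool_pos: [0.5328, -0.1183, 0.1141]
orientation: [-3.141, -0.08, 0.0]
force: [-2.8, 0.3, 1.3]
opening: 0.0157
```

Request:
drive_tool(increments=[[0.9, -0.04, 0, -0.02, 0, 0, 0], [0.9, -0.04, 0, -0.04, 0, 0, 0], [0.9, -0.04, 0, -0.04, 0, 0, 0]])

```text
t: 17.12
tool_pos: [0.5325, -0.1184, 0.1136]
orientation: [3.14, 0.08, 0.002]
force: [-0.2, -0.1, 1.1]
opening: 0.0158
```

Request:
drive_tool(increments=[[0.9, 0, 0, -0.02, 0, 0, 0], [0.9, 0, 0, -0.03, 0, 0, 0], [0.9, 0, 0, -0.03, 0, 0, 0]])

```text
t: 17.37
tool_pos: [0.5325, -0.1185, 0.1131]
orientation: [3.14, 0.08, 0.002]
force: [-0.2, 1.2, 4.5]
opening: 0.0157
```

Request:
drive_tool(increments=[[0.9, 0, 0, -0.02, 0, 0, 0], [0.9, 0, 0, -0.02, 0, 0, 0], [0.9, 0, 0, -0.02, 0, 0, 0]])

```text
t: 17.62
tool_pos: [0.5326, -0.1185, 0.1129]
orientation: [3.14, 0.08, 0.003]
force: [-1.3, -0.1, 6.4]
opening: 0.0158
```

Request:
drive_tool(increments=[[0.9, 0, 0, 0.04, 0, 0, 0], [0.75, 0, 0, 0.04, 0, 0, 0], [0.65, 0, 0, 0.04, 0, 0, 0], [0.6, 0, 0, 0.04, 0, 0, 0], [0.6, 0, 0, 0.04, 0, 0, 0], [0.6, 0, 0, 0.04, 0, 0, 0]])

```text
t: 18.12
tool_pos: [0.5317, -0.1183, 0.1126]
orientation: [-3.14, -0.08, 0.001]
force: [0.0, 0.5, -0.4]
opening: 0.0367
```

Request:
drive_tool(increments=[[0.6, 0, 0, 0.5, 0, 0, 0], [0.6, 0, 0, 1.2, 0, 0, 0], [0.6, 0, 0, 2.4, 0, 0, 0], [0.6, 0, 0, 3.6, 0, 0, 0], [0.6, 0, 0, 4, 0, 0, 0], [0.6, 0, 0, 4, 0, 0, 0], [0.6, 0, 0, 4, 0, 0, 0]])

```text
t: 18.7
tool_pos: [0.5323, -0.1185, 0.2135]
orientation: [3.14, 0.08, 0.003]
force: [0.4, -0.3, -0.3]
opening: 0.0371
```

```bash
python3 sc.py 285 160 16 s17.png
python3 - <<'E'
from plant import robot
from h import *
c,T,st=grab(robot,"wrist","w14.png")
np.savez("w14.npz",T=T)
print(st["t"],st["tool_pos"],st["orientation"],st["force"],st["wrist_torque"],st["opening"])
crop(c,220,150,140,130,5,"w14c.png")
for n,P in dict(hole=[.5299,-.1185,.072],gripc_top=[.5299,-.1185,.124]).items(): print(n,((proj(c,P,T)[0]-[220,150]+.5)*5-.5).round(1))
E
```

```text
tip [249.2 127.9]
legtop [ 267.  -200.8]
gripc [ 273.1 -312.2]
flare [185.6  -3.4]
hole [243.1 425.7]
pinc [151.6 518.9]
pint [154.  466.9]
pinb [149.2 570.5]
pinxp [110.6 488.3]
pinxm [193.  549.8]
knob [82.9  4.8]
px per mm x [-0.26613809 -0.18481277] y [-0.31487617  0.13834967] z [ 0.01838599 -0.34304396]
18.75 [ 0.53146427 -0.11818039  0.21194269] [-3.14020589e+00 -7.98000418e-02  1.48552665e-03] [0.30306123 0.49586892 0.05738401] [0.01198727 0.02222425 0.0034456 ] 0.03688673779663761
hole [273.8 284.1]
gripc_top [273.9 368.1]
```

View pics/s17.png

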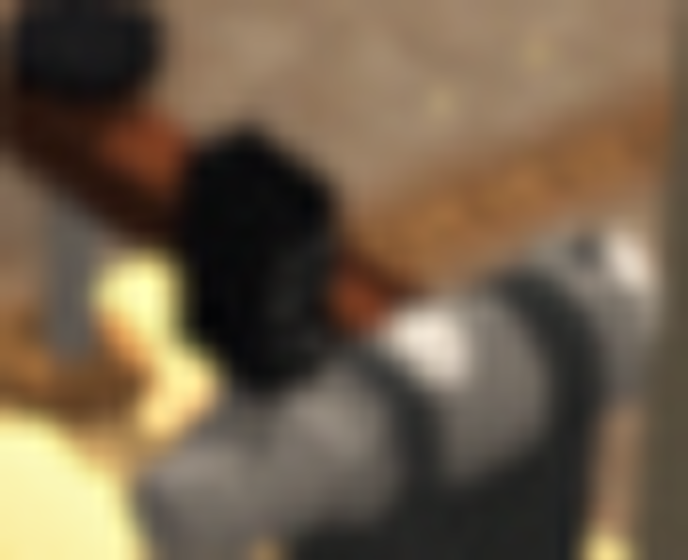

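View pics/w14c.png

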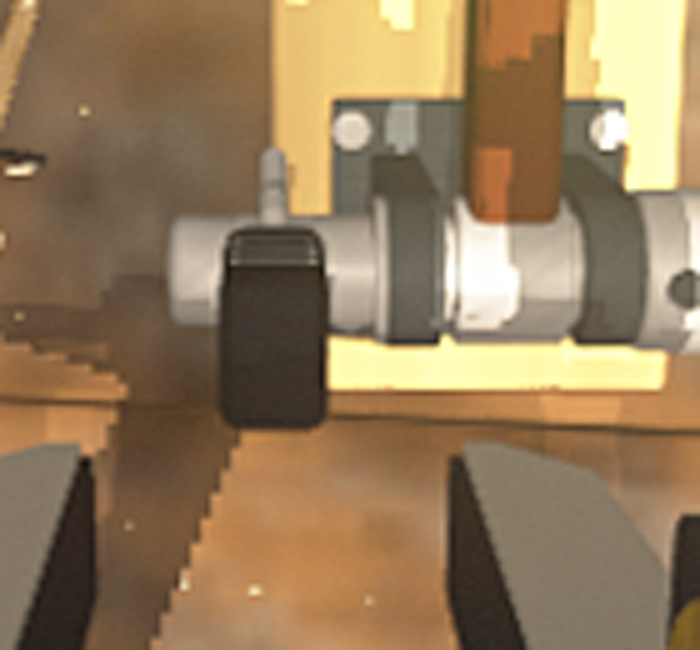

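Run:
```python
from plant import robot
from h import *
y=.0509;ux=np.array([np.cos(y),np.sin(y),0]);uy=np.array([-ux[1],ux[0],0]);o=np.array([.5321,-.1611,0])
import itertools
B=[o+(a+dx)*ux+.0427*uy+b*uy+np.array([0,0,zz]) for dx in(.0,) for a in(-.012,.012) for b in(-.008,.008) for zz in(.086,.124)]
s=robot.read_camera("scene");sp=(proj(s,B,s["T"])-[285,160]+.5)*16-.5+[14,14]
im=cv2.imread("pics/s17.png")
for p in sp: cv2.circle(im,tuple(int(v) for v in p),4,(0,255,0),-1)
cv2.imwrite("pics/s18.png",im)
c,T,st=grab(robot,"wrist")
wp=(proj(c,B,T)-[220,150]+.5)*5-.5
im=cv2.imread("pics/w14c.png")
for p in wp: cv2.circle(im,tuple(int(v) for v in p),4,(0,255,0),-1)
cv2.imwrite("pics/w15.png",im)
```

```text
(no output)
```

View pics/s18.png

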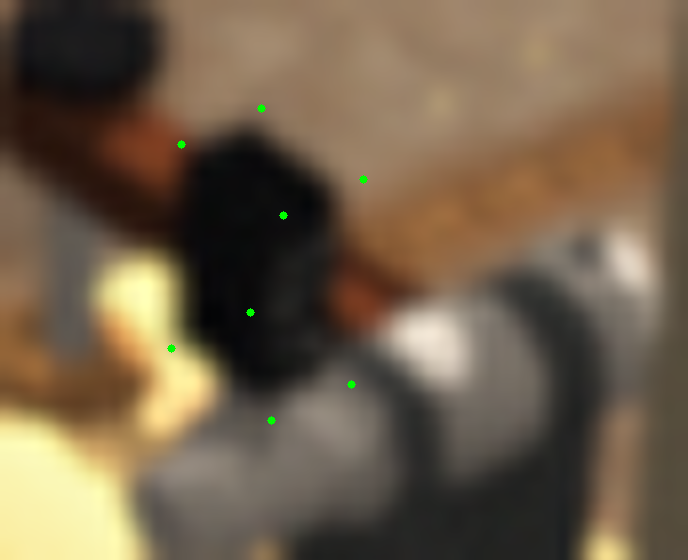

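View pics/w15.png

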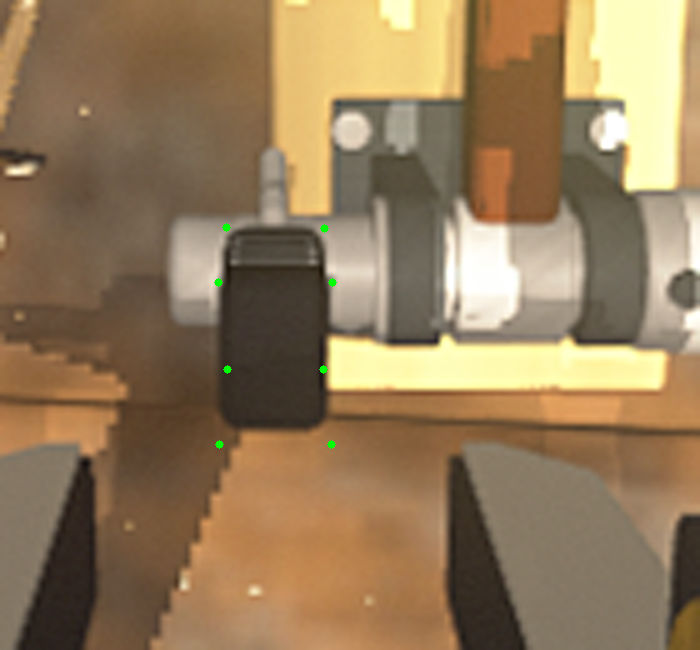

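Run:
```python
from plant import robot
from h import *
c,T,st=grab(robot,"wrist","w16.png")
y=.0509;ux=np.array([np.cos(y),np.sin(y),0]);uy=np.array([-ux[1],ux[0],0]);o=np.array([.5321,-.1611,0])
q=atz(c,[(220+168/5-.4,150+268/5-.4)],.066,T); print("free end y",(q-o)@uy, st["force"],st["t"])
crop(c,300,170,80,60,9,"w16c.png")
t,_,_=grab(robot,"top","t9.png")
```

```text
free end y [0.06160666] [0.34763185 0.85222158 0.18803716] 18.9
```

View pics/w16c.png

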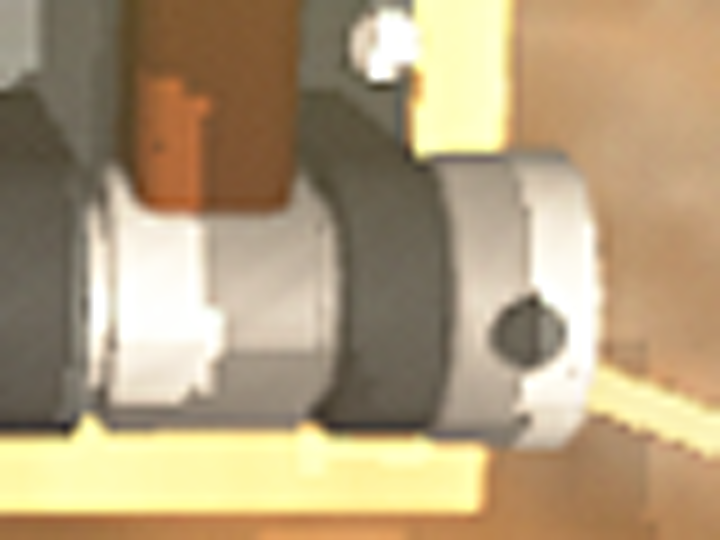

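View pics/w16.png

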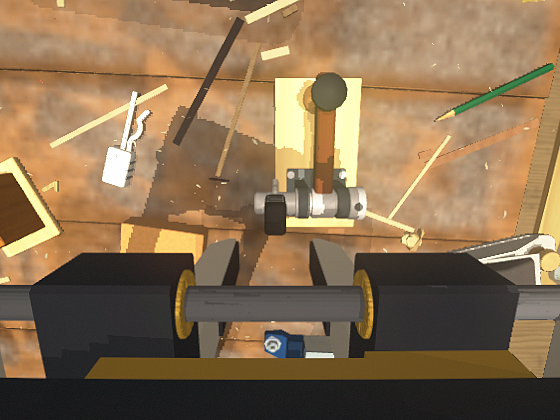

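The head sits flush against the ear at (440, 300) in the crop. The clip stands upright across the pin at (275, 213), the gripper is clear, and the cork block and plane haven't been touched. I'm handing the job in.

```bash
python3 -c "
from plant import robot
print(robot.close_job())"
```

```text
the job is handed in; nothing more can be done
None
```

I pushed the pin home, seated the R-clip through its cross-hole and released it, then handed the job in at about 19 s. No verdict came back.

- **Pin:** I pushed until the force rose to 25 N with no further movement. The last picture shows the head flush against the ear. The free end measured 61 mm and 62 mm along the pin (before and after the clip went in), so it had stayed put.
- **Clip:** I took the black-gripped clip and left the white look-alike alone. On the way down I eased the sideways force (up to 5 N) by shifting the tool about 3 mm. The bent leg splayed, then sprang back. The shoulder met the pin at about 6 N upward; in my end-of-move readings the force between clip and press stayed well below 25 N.
- **After release:** The clip stands upright and square across the pin. Its height is within about 1 mm of the seated position.
- **Disagreements:**
    - The top of the grip appears about 2–3 mm off towards the lever, which I take to be a slight tilt.
    - The vertical force stayed near zero during the snap, where 8–15 N was expected. I judged the snap from the pictures and the hard stop.
- **Bystanders:** The arm never went near the sanding block, the off-cut or the plane. I did not measure their positions again at the end.

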